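# Lock the pressure screw of an etching press with two spanners

## Robot

A 6-joint arm with a two-finger parallel gripper is mounted at the origin on the work surface. World frame = base frame: x ahead of the robot, y to its left, z up, the work surface at z = 0. Lengths are in m, angles in rad, forces in N, time in s.
With the tool pointing down it reaches from about 0.375 to 0.975 m from the base axis. Payload 3.8 kg.
Tool frame: the origin (TCP) lies on the mounting face of the last link; the fingertips stand 173 mm ahead of it and the grasp point (between the pads) lies 155 mm ahead of it; z points along the fingers, y is the direction in which the jaws open and shut (so a half turn about z gives the same grasp; the last joint's range is limited). The gripper opens to 85 mm and grips with 20 to 120 N. Pads are 22 mm wide; open, the fingers measure 114 mm over their backs; the gripper's body (76 mm by 85 mm) begins 54 mm behind the grasp point. The pads swing forward as they close: fully open they stand 13 mm farther back than shut.
Start: joints at [1.168, 0.264, 1.604, -0, 1.274, -0.037], TCP at [0.241, 0.63, 0.405] pointing down, gripper open.
Joint ranges: [-2.63, 2.63], [-0.94, 2.18], [0.31, 2.57], [-1.31, 4.45], [0, 2.66], [-2.55, 2.55]. Speed limits (rad/s): [2.57, 2.57, 3.14, 3.14, 3.14, 3.14].

## Interface

Orientations are given as a rotation vector (axis times angle).
In Python, from workcell import bot gives the robot as it stands.
- The arm moves only by the shell command python3 -m jog 'ROWS' [FORCE]. ROWS is JSON, a list that holds one entry, the list of rows, each a list of 7 numbers: the closure, from 0 (fully open) to 1 (shut), then the shift along the tool's x, y, z in cm, then the turn, a rotation vector about the tool's x, y, z in rad. A call has 1 to 12 rows; each row is the pose to reach, as a shift and turn from the pose commanded when the call began, along the tool's axes at that moment; what a row does not reach only later rows make up. A row lasts 1/8 s, in which the tool goes at most 62.5 mm and 10.7 degrees, less where a joint would pass 70% of its speed; a pose out of reach is approached as far as the arm can. A call with a gripper value outside its range is refused whole. The fingers move at their own pace and stop on an object; FORCE is the grip in N (left out, the last holds). Time passes only in rows, so rows that repeat a pose let the fingers close. It gives the time, the measured TCP pose, the force and the opening at its end, in the units of the state.
- bot.read_state(): the state, without advancing time (a new reading comes with each control period).
- bot.read_camera(name): name is "side" or "top" or "wrist"; returns the picture (480x640x3 uint8, red, green, blue); there is no depth.
- bot.camera_model(name): a dict with "intrinsics" (3x3 intrinsics, pixels), "rvec" (rotation vector, rad) and "tvec" (3), from world to camera coordinates, as OpenCV has them. Camera axes: x right, y down, z forward; pixel columns grow to the right and rows downward; lengths in m; the calibration is good to about 2 mm. A picture is of the moment at which its call begins: read the wrist's pose just before it. camera_model takes no time and is no camera call; for the wrist camera it gives the pose at the moment of the call.
- bot.finish_job(): hands the job in, once; it reports no verdict.
The state is a dict: "time": time; "q": joint angles; "joint_vel": joint speeds; "joint_torque": joint torques, N m; "tool_pos": TCP position; "tcp_rot": TCP orientation; "wrist_force": force on the tool from outside, world axes, zero at the start; "torque": the same for the moment, N m; "width": opening from 0.0 (shut) to 1.0 (fully open).
Only numpy, scipy, OpenCV 4.12 (cv2) and the standard library are available. Lean on these libraries where they do the work, as an engineer would, in place of code of your own. Each camera call takes 0.05 s, during which the arm holds its last target.

## Task

The printing pressure of the small etching press is set and has to be locked at its right-hand screw (the one nearer the two tools). Lay the flat spanner gently on the big lower nut with its handle against the front cap bolt, so that the frame keeps that nut from turning, then put the T-handled socket wrench on the thinner jam nut above it and turn it clockwise, without leaning on it, until it comes up hard against the lower nut, and about 20 degrees further. Stand the wrench upright on the bench again and leave the spanner lying on the nut for the next adjustment; beyond taking up the spanner's slack the lower nut must not turn, and the ink tin and the oil bottle stay where they are.

Things in the scene. Friction and masses are not known exactly. Their poses are not given: they have to be found in the camera images.
- press: Tabletop etching press, fixed. Origin at bench level under the axis of its right-hand pressure screw; z up, x away from the robot, the bed and the second, locked screw towards y. Flat cap (170 along x, 64 along y) with its top at z 180 mm; the M20 screw stands up from it to z 223.5 mm with the lower nut and the jam nut on it. Beyond the cap's ends (x below -85 mm) is free space.
- cap_bolt (a point): The front cap bolt, a round head 18 mm across and 13 mm high on the cap, 62 mm from the screw's axis towards the robot. Point at the middle of the head. The spanner's handle, lying on the screw's right (-y) side of it, is stopped by it when the lower nut tries to turn clockwise.
- set_nut_mid (a point): The big lower nut (setting nut), 36 mm across flats, 18 mm high, lying on the cap; point on the axis half-way up (9 mm over the cap). Its x axis is parallel to two flats and is the way the spanner's handle (jaw to grip) must point to lie up to 4 degrees clear of the cap bolt. Free, it turns at 0.15 Nm; held by the braced spanner it gives about 10 degrees.
- set_corner (a point): One corner of the lower nut, 20.8 mm from the axis along the nut's x axis, half-way up.
- jam_top (a point): The jam nut, 30 mm across flats, 12 mm high, directly above the lower nut (18.4 to 30.4 mm over the cap); point on the axis in its top face. x axis through a corner, so parallel to two flats (repeats every 60 degrees). Clockwise seen from above it runs easily (0.03 Nm) for 14 to 34 degrees until it meets the lower nut. The screw, 20 mm thick, ends 13 mm above this point.
- jam_nip (a joint): How far the jam nut has been tightened after coming up hard against the lower nut, rad: 0 until then, grows clockwise. It needs 0.35 Nm to begin and 0.5 Nm per rad more (0.53 Nm at 20 degrees) while it turns, some 0.15 Nm less at rest, and stays where it is left.
- spanner_grip (a point): Flat steel open-ended spanner, 0.3 kg, 10 mm thick, 214 mm long, lying flat. Point in the middle of its thickness on the handle (20 mm wide, straight from 82 mm ahead to 80 mm behind), 105 mm from the jaw's centre and 34 mm behind the balance point; x towards the jaw, z up.
- spanner_jaw (a point): Centre of the spanner's open jaw, mid-thickness: 37.6 mm between its parallel faces (along x), open to +x, flat throat 21.6 mm behind. Wide enough to be lowered from above past the screw and the jam nut (34.6 mm over corners). Outside, the head is 66 mm wide.
- t_hub (a point): T-handled socket wrench, steel, 0.27 to 0.41 kg, 110 mm high, standing upright on its open socket. Point at the centre of its hub, 92 mm over the foot: a block 30 mm (x) by 18 mm (y) by 36 mm high, to be gripped across y. The T bar, 12 mm thick, 140 mm long, runs along x through it.
- t_mouth (a point): Centre of the wrench's mouth, in the plane of its foot. Hexagonal socket, 31.8 mm across flats, 24 mm deep, 46 mm over its outer corners; corners of the hexagon lie on the wrench's x axis. Pushed right down it stops on the end of the screw with the foot 1.5 mm above the lower nut.
- ink_tin: Bystander: squat pale ink tin, 74 mm across, 78 mm high. Origin under its centre.
- oil_bottle: Bystander: dark plastic bottle, 60 mm across, 170 mm high. Origin under its centre.
Not all that is in view belongs to the job. Of the things that look like the part that bears spanner_grip, the largest one is meant.

How it is judged:
By the outcome, as a careful person would: the job done as asked, in the order asked, and still so for the second after the job is handed in, with the robot touching nothing.
It also fails if it takes over 72 s, if anything falls off the work surface, if the arm or the gripper's body presses on something with over 40 N, if the wrist force passes 120 N, or if a joint passes its speed limit or range.

## Working session

There is one attempt and no reset: what is moved stays moved. The work goes in short steps, Python scripts to look and compute and a shell command to move; the robot and the scene stay as the last step left them, time stands still between calls to the robot, and variables do not carry over. Pictures are saved under pics/ and viewed, and the job is handed in when it is done.

```bash
ls -la; mkdir -p pics; cat > h.py <<'E'
import numpy as np, cv2
from workcell import bot
def cam(n):
    m=bot.camera_model(n); K=np.array(m["intrinsics"],float); R=cv2.Rodrigues(np.array(m["rvec"],float))[0]; t=np.array(m["tvec"],float).ravel()
    return K,R,t
def ray(c,u,v):
    K,R,t=c; d=R.T@np.linalg.inv(K)@np.array([u,v,1.]); return -R.T@t, d/np.linalg.norm(d)
def plane(c,u,v,z):
    o,d=ray(c,u,v); return o+d*(z-o[2])/d[2]
def proj(c,P):
    K,R,t=c; p=K@(R@np.asarray(P,float)+t); return p[:2]/p[2]
def tri(c1,p1,c2,p2):
    o1,d1=ray(c1,*p1); o2,d2=ray(c2,*p2)
    s=np.linalg.lstsq(np.stack([d1,-d2],1),o2-o1,rcond=None)[0]
    a=o1+d1*s[0]; b=o2+d2*s[1]; return (a+b)/2, np.linalg.norm(a-b)
def snap(n,f):
    c=cam(n); im=bot.read_camera(n); cv2.imwrite(f"pics/{f}.png",im[:,:,::-1]); np.savez(f"pics/{f}.npz",K=c[0],R=c[1],t=c[2]); return im,c
def load(f):
    z=np.load(f"pics/{f}.npz"); return cv2.imread(f"pics/{f}.png"),(z["K"],z["R"],z["t"])
E
python3 - <<'E'
from h import *
for n in ["top","side","wrist"]:
    im,c=snap(n,n+"0"); print(n,c[0].tolist(),(-c[1].T@c[2]).round(3),c[1][2].round(3))
print(bot.read_state())
E
```

```text
total 12
drwxr-xr-x  3 agent agent 4096 Dec  7 15:03 .
drwxr-xr-x 23 root  root  4096 Dec  7 15:03 ..
drwxr-xr-x  2 agent agent 4096 Dec  7 15:03 pics
top [[567.8390140299982, 0.0, 323.3210824163305], [0.0, 567.8390140299982, 228.20014409006163], [0.0, 0.0, 1.0]] [ 0.401 -0.155  1.258] [ 0.093  0.006 -0.996]
side [[521.0070260938414, 0.0, 324.238475059062], [0.0, 521.0070260938414, 235.7058102403623], [0.0, 0.0, 1.0]] [ 0.042 -0.75   0.771] [ 0.463  0.6   -0.652]
wrist [[426.1766394909265, 0.0, 318.18281456891225], [0.0, 426.1766394909265, 243.99369431634477], [0.0, 0.0, 1.0]] [0.161 0.66  0.373] [ 0.306 -0.119 -0.945]
{'time': 0.15, 'q': array([ 1.16808829e+00,  2.64620868e-01,  1.60508779e+00, -3.88705730e-06,
        1.27368931e+00, -3.68682401e-02]), 'joint_vel': array([ 0.00375371, -0.00156554, -0.00598383,  0.00109768,  0.00101972,
       -0.00016907]), 'joint_torque': array([ 6.55921904e-04, -5.15909636e+01, -3.67958665e+01, -1.97595509e-04,
        7.96216191e-03, -5.55958411e-05]), 'tool_pos': array([0.241349  , 0.63009473, 0.40360542]), 'tcp_rot': array([-5.71387594e-01, -3.08879634e+00,  2.76847795e-03]), 'wrist_force': array([-0.01537093,  0.59385469, -0.1976521 ]), 'torque': array([-0.03859974, -0.04024232, -0.00421469]), 'width': 0.9988243099369665}
```

View pics/top0.png

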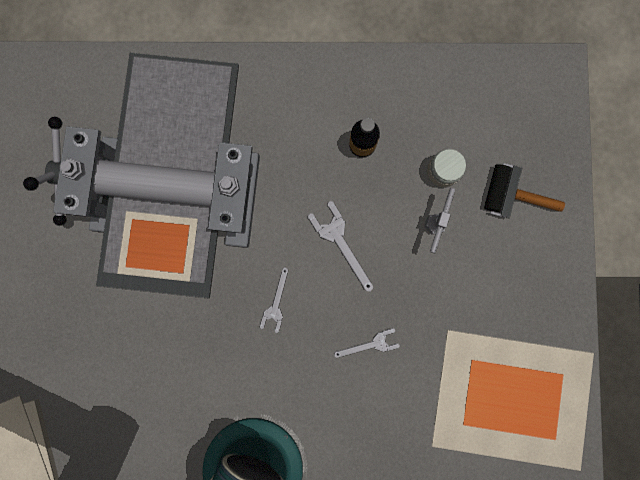

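View pics/side0.png

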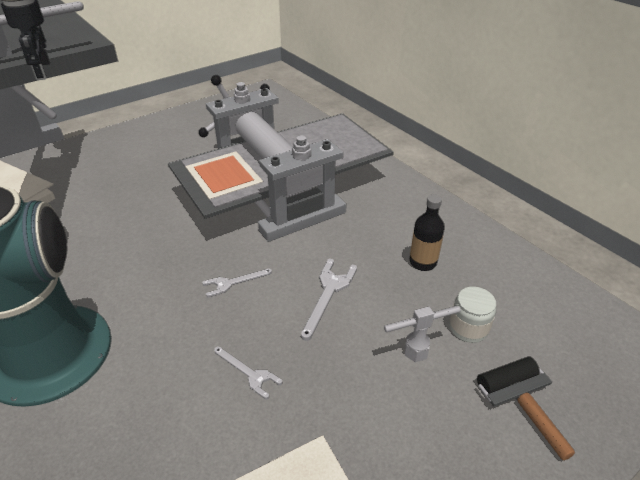

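View pics/wrist0.png

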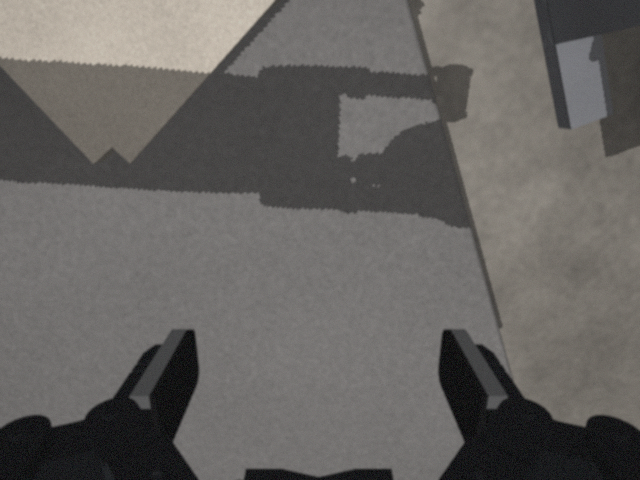

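The top view shows three spanners: a large one at (340,245), a small one at (275,300) and another small one at (368,346). I choose the large one, and check it in a close crop. The right-hand screw is at (229,185), the front cap bolt at (225,218) and the T wrench hub at (443,220). The tin is at (450,168), very near the wrench's bar.

```bash
python3 - <<'E'
from h import *
im,c=load("top0")
a=cv2.resize(im[190:300,295:385],None,fx=4,fy=4,interpolation=cv2.INTER_CUBIC)
b=cv2.resize(im[130:240,195:265],None,fx=4,fy=4,interpolation=cv2.INTER_CUBIC)
cv2.imwrite("pics/c1.png",np.hstack([a,b]))
im,c=load("side0")
a=cv2.resize(im[280:370,370:510],None,fx=4,fy=4,interpolation=cv2.INTER_CUBIC)
cv2.imwrite("pics/c2.png",a)
c=cam("top")
for n,p,z in [("grip",(353,262),.01),("jaw",(327,221),.01),("hub",(443,220),.11),("screw",(229,185),.2235),("bolt",(225,218),.193),("tin",(450,168),.078)]:
    print(n,plane(c,*p,z).round(3))
E
```

```text
grip [ 0.443 -0.213  0.01 ]
jaw [ 0.534 -0.156  0.01 ]
hub [ 0.526 -0.392  0.11 ]
screw [0.577 0.025 0.224]
bolt [0.519 0.037 0.193]
tin [ 0.64  -0.415  0.078]
```

View pics/c1.png

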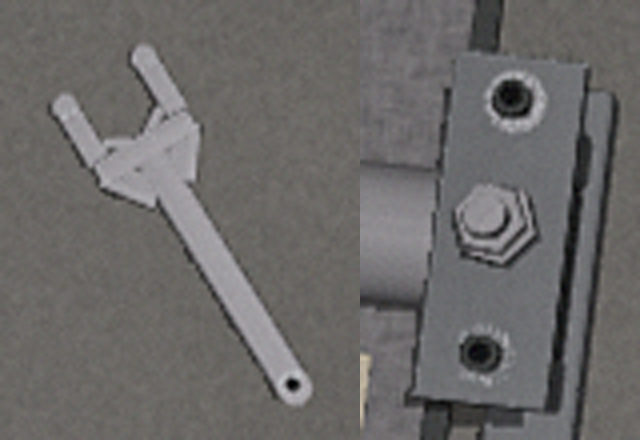

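View pics/c2.png

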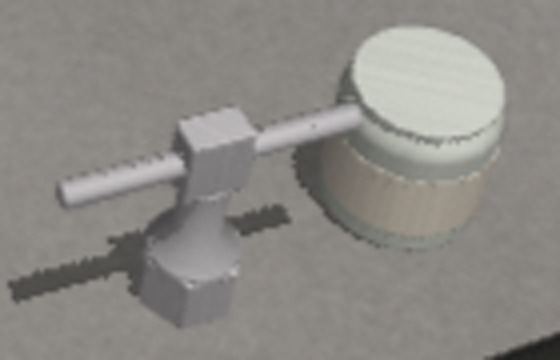

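The close crop confirms the choice: the big open-ended spanner, jaw at about (327,221) and hole end at about (368,286). Next I'll measure it.

```bash
cat >> h.py <<'E'
def Rt():
    s=bot.read_state(); return np.array(s["tool_pos"]), cv2.Rodrigues(np.array(s["tcp_rot"],float))[0], s
def goto(target, yaw):
    """tcp target (m), yaw = world angle(deg) of tool x, tool pointing down -> shift cm, rotvec in tool axes"""
    p,R,s=Rt(); y=np.radians(yaw)
    T=np.array([[np.cos(y),np.sin(y),0],[np.sin(y),-np.cos(y),0],[0,0,-1]])
    d=R.T@(np.array(target)-p)*100; w=cv2.Rodrigues(R.T@T)[0].ravel()
    print("shift cm",d.round(2),"turn",w.round(3), "deg",np.degrees(np.linalg.norm(w)).round(1),"q6",s["q"][5].round(2)); return d,w
def yawnow():
    p,R,s=Rt(); return np.degrees(np.arctan2(R[1,0],R[0,0]))
E
python3 - <<'E'
from h import *
im,c=load("top0")
g=im.min(2); m=((g>135)).astype(np.uint8)
m[:, :300]=0; m[:,380:]=0; m[:195]=0; m[300:]=0
n,l,st,_=cv2.connectedComponentsWithStats(m); k=1+np.argmax(st[1:,4]); print(st[k])
ys,xs=np.where(l==k); P=np.array([plane(c,x,y,.010)[:2] for x,y in zip(xs,ys)])
# handle only: far from jaw
J=np.array([.534,-.156]); 
d=np.array([.443,-.213])-J; d/=np.linalg.norm(d)
for it in range(3):
    s=(P-J)@d; h=P[(s>.045)&(s<.175)]; vx,vy,x0,y0=cv2.fitLine(h.astype(np.float32),cv2.DIST_L2,0,.01,.01).ravel()
    dd=np.array([vx,vy]); dd*=np.sign(dd@d); d=dd
s=(P-np.array([x0,y0]))@d; t=(P-np.array([x0,y0]))@np.array([-d[1],d[0]])
print("handle dir deg",np.degrees(np.arctan2(d[1],d[0])),"line pt",x0,y0,"extent",s.min(),s.max(), "width",t[(s>0)&(s<.05)].min(),t[(s>0)&(s<.05)].max(),"head",t.min(),t.max())
end=np.array([x0,y0])+d*s.max(); tip=np.array([x0,y0])+d*s.min()
print("end",end,"tip",tip,"len",s.max()-s.min())
print("yaw tool x",yawnow()); p,R,st=Rt(); print(R.round(3))
E
```

```text
[ 308  201   65   90 1035]
handle dir deg -148.0384 line pt 0.4427859 -0.21415493 extent -0.14218617575530282 0.07057073314598213 width -0.008123382850065787 0.008312166836036045 head -0.03188554539525179 0.03139037547639706
end [ 0.38291345 -0.25151158] tip [ 0.5634171 -0.1388886] len 0.21275690890128496
yaw tool x 159.03898559498919
[[-0.934  0.358 -0.001]
 [ 0.358  0.934 -0.002]
 [ 0.    -0.002 -1.   ]]
```

```bash
python3 - <<'E'
from h import *
goto([.43,.2,.40],90); goto([.4593,-.2039,.28],32)
E
```

```text
shift cm [-33.   -33.41   0.42] turn [-2.000e-03  1.000e-03  1.205e+00] deg 69.0 q6 -0.04
shift cm [-50.19 -70.06  12.48] turn [-1.000e-03  2.000e-03  2.217e+00] deg 127.0 q6 -0.04
```

```bash
python3 -m jog '[[[0,-33,-33.4,0.4,0,0,1.2],[0,-33,-33.4,0.4,0,0,1.2],[0,-33,-33.4,0.4,0,0,1.2],[0,-33,-33.4,0.4,0,0,1.2],[0,-33,-33.4,0.4,0,0,1.2],[0,-33,-33.4,0.4,0,0,1.2],[0,-33,-33.4,0.4,0,0,1.2],[0,-33,-33.4,0.4,0,0,1.2],[0,-33,-33.4,0.4,0,0,1.2],[0,-33,-33.4,0.4,0,0,1.2]]]' 60
python3 - <<'E'
from h import *
goto([.4593,-.2039,.28],32)
E
```

```text
time: 1.4
tool_pos: [0.4299, 0.2006, 0.4005]
tcp_rot: [-2.216, -2.226, 0.0]
wrist_force: [0.5, 0.2, -0.4]
width: 0.999
shift cm [-40.47   2.76  12.03] turn [-1.000e-03 -0.000e+00  1.017e+00] deg 58.3 q6 0.38
```

```bash
python3 -m jog '[[[0,-40.5,2.8,0,0,0,1.017],[0,-40.5,2.8,0,0,0,1.017],[0,-40.5,2.8,0,0,0,1.017],[0,-40.5,2.8,0,0,0,1.017],[0,-40.5,2.8,0,0,0,1.017],[0,-40.5,2.8,0,0,0,1.017],[0,-40.5,2.8,4,0,0,1.017],[0,-40.5,2.8,9,0,0,1.017],[0,-40.5,2.8,12,0,0,1.017],[0,-40.5,2.8,12,0,0,1.017]]]'
python3 - <<'E'
from h import *
snap("wrist","w1"); goto([.4593,-.2039,.28],32)
E
```

```text
time: 2.65
tool_pos: [0.4593, -0.2027, 0.2777]
tcp_rot: [-3.014, -0.868, 0.008]
wrist_force: [0.6, 0.3, -0.5]
width: 0.995
shift cm [-0.12  0.   -0.02] turn [-0.002  0.001  0.002] deg 0.2 q6 0.54
```

View pics/w1.png

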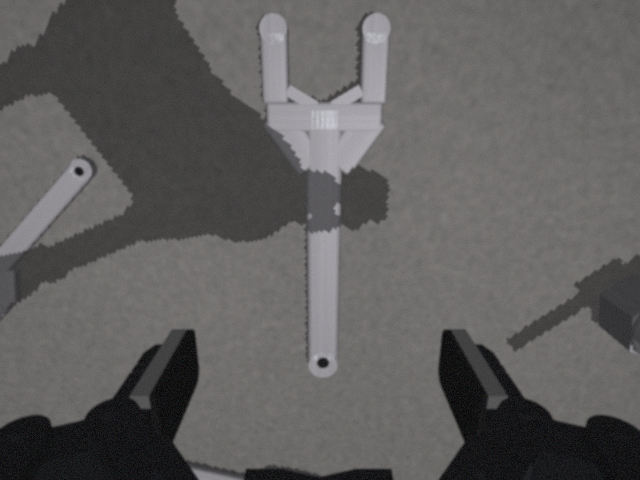

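The spanner is the upright shape, with its hole at (322,363) and prongs at (273,25) and (376,25). Now its pose in the tool frame.

```bash
python3 - <<'E'
from h import *
im,c=load("w1"); p,R,s=Rt()
for u,v in [(324,130),(323.5,250),(322.5,340),(322,363),(322,377),(273,13),(376,12),(325,103)]:
    P=plane(c,u,v,.01); print((u,v),P[:2].round(4),"tool xy",(R.T@(P-p))[:2].round(4))
E
```

```text
(324, 130) [ 0.5157 -0.1693] tool xy [0.0653 0.0013]
(323.5, 250) [ 0.4574 -0.2059] tool xy [-0.0036  0.0014]
(322.5, 340) [ 0.4052 -0.2382] tool xy [-0.0649  0.001 ]
(322, 363) [ 0.3904 -0.2472] tool xy [-0.0822  0.0007]
(322, 377) [ 0.3812 -0.253 ] tool xy [-0.0931  0.0007]
(273, 13) [ 0.5496 -0.1178] tool xy [ 0.1214 -0.0242]
(376, 12) [ 0.5771 -0.1608] tool xy [0.1218 0.0268]
(325, 103) [ 0.5276 -0.1623] tool xy [0.0791 0.0018]
```

```bash
python3 -m jog '[[[0,-0.3,0.1,5,0,0,0],[0,-0.3,0.1,9,0,0,0],[0,-0.3,0.1,10.2,0,0,0],[0,-0.3,0.1,10.2,0,0,0]]]'
python3 -m jog '[[[0.5,0,0,0,0,0,0],[1,0,0,0,0,0,0],[1,0,0,0,0,0,0],[1,0,0,0,0,0,0],[1,0,0,0,0,0,0],[1,0,0,0,0,0,0],[1,0,0,0,0,0,0],[1,0,0,0,0,0,0]]]' 70
python3 - <<'E'
from h import *
s=bot.read_state(); print(s['torque'],s['wrist_force']); snap("wrist","w2")
E
```

```text
time: 3.2
tool_pos: [0.4591, -0.2068, 0.1797]
tcp_rot: [3.019, 0.867, 0.001]
wrist_force: [-0.1, 0.2, 0.2]
width: 0.998
time: 4.2
tool_pos: [0.4584, -0.207, 0.1796]
tcp_rot: [3.02, 0.867, 0.0]
wrist_force: [-1.9, 1.4, 7.0]
width: 0.197
[0.21183406 0.33600701 0.0136114 ] [-1.88028913  1.43382055  6.96146467]
```

View pics/w2.png

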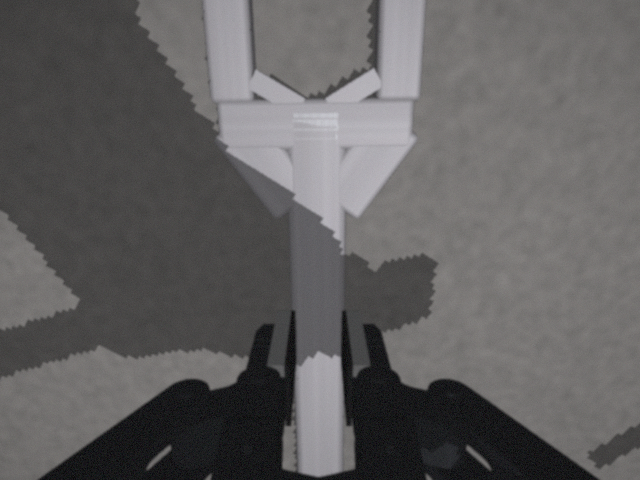

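```bash
python3 - <<'E'
from h import *
im,c=load("w2"); p,R,s=Rt()
for u,v in [(292,250),(343.5,250),(218,120),(413,120)]:
    P=plane(c,u,v,.01); print((u,v),"tool xy",(R.T@(P-p))[:2].round(4))
E
python3 -m jog '[[[1,0,0,-0.5,0,0,0],[1,0,0,-1.5,0,0,0],[1,0,0,-3,0,0,0],[1,0,0,-3,0,0,0],[1,0,0,-3,0,0,0]]]'
python3 - <<'E'
from h import *
s=bot.read_state(); print(s['torque'],s['wrist_force'],s['width']); snap("wrist","w3");snap("side","s3")
im,_=load("s3");cv2.imwrite("pics/s3c.png",cv2.resize(im[170:370,230:430],None,fx=3,fy=3))
E
```

```text
(292, 250) tool xy [ 0.0332 -0.0089]
(343.5, 250) tool xy [0.0332 0.009 ]
(218, 120) tool xy [ 0.0766 -0.0312]
(413, 120) tool xy [0.0766 0.03  ]
time: 4.88
tool_pos: [0.4582, -0.2069, 0.2089]
tcp_rot: [3.019, 0.866, 0.001]
wrist_force: [0.2, 0.5, -3.2]
width: 0.197
[-0.07627171  0.07759264  0.01766691] [ 0.17810566  0.46581852 -3.15561146] 0.1974173987693478
```

View pics/w3.png

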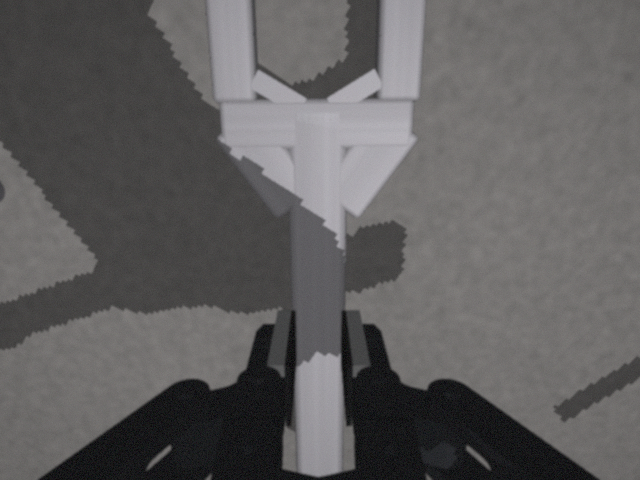

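View pics/s3c.png

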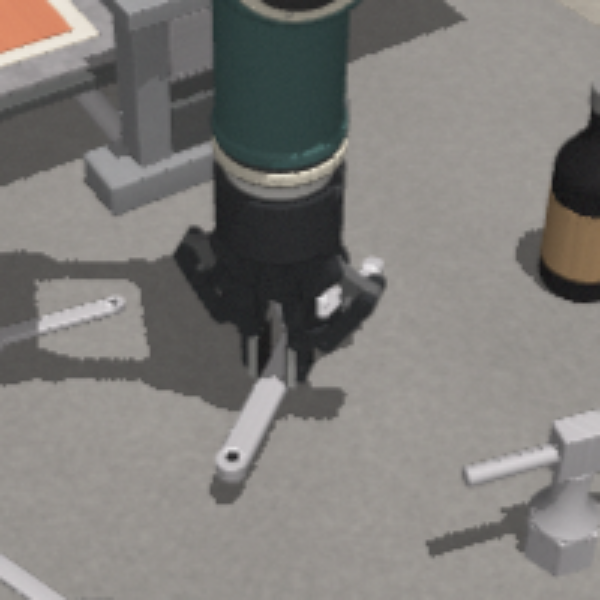

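```bash
python3 - <<'E'
from h import *
im,c=load("top0")
a=cv2.resize(im[140:235,205:255],None,fx=8,fy=6.2,interpolation=cv2.INTER_CUBIC)
im2,c2=load("side0")
b=cv2.resize(im2[125:180,262:342],None,fx=5,fy=5,interpolation=cv2.INTER_CUBIC); 
h=max(a.shape[0],b.shape[0]); pad=lambda x:cv2.copyMakeBorder(x,0,h-x.shape[0],0,0,cv2.BORDER_CONSTANT)
cv2.imwrite("pics/c3.png",np.hstack([pad(a),pad(b)]))
B=plane(c,233,154.25,.193);F=plane(c,225,218,.193); print(B,F,np.linalg.norm(B-F),(B+F)/2,np.degrees(np.arctan2(*(B-F)[1::-1])))
print(plane(c,226.5,183,.2235))
im3,c3=load("w2"); p,R,s=Rt(); p=np.array([.4584,-.207,.1796])
for u,v in [(316,99),(252,60),(374,60)]:
    P=plane(c3,u,v,.01); print((u,v),"tool xy",(R.T@(P-p))[:2].round(4))
E
```

```text
[0.64156609 0.0240529  0.193     ] [0.51909469 0.03680903 0.193     ] 0.12313392613305618 [0.58033039 0.03043096 0.193     ] -5.946257007576868
[0.5807143  0.02988872 0.2235    ]
(316, 99) tool xy [ 0.083  -0.0003]
(252, 60) tool xy [ 0.0941 -0.0196]
(374, 60) tool xy [0.0941 0.0171]
```

View pics/c3.png

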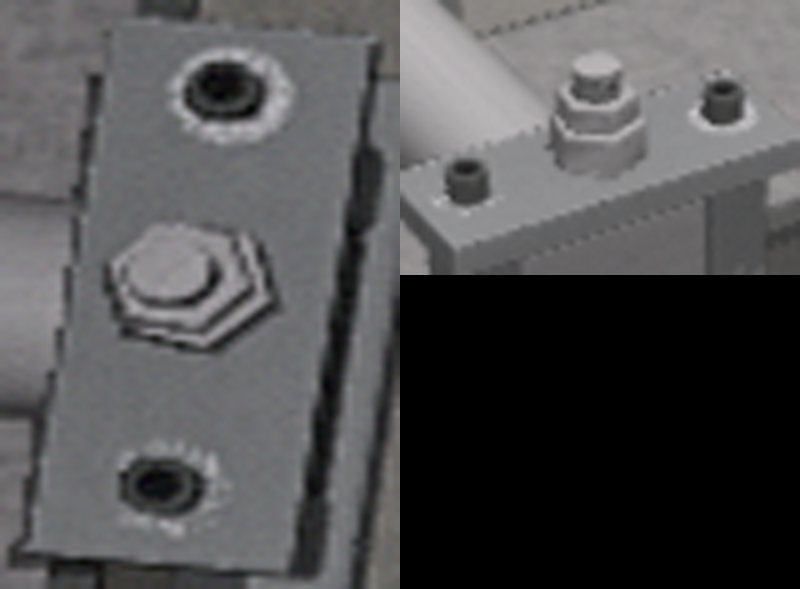

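```bash
python3 - <<'E'
from h import *
goto([.5268,-.045,.43],13.8)
E
```

```text
shift cm [ 14.41 -10.07 -22.16] turn [-0.001  0.001  0.318] deg 18.2 q6 0.54
```

```bash
python3 -m jog '[[[1,0,0,-4,0,0,0],[1,0,0,-8,0,0,0.05],[1,2,-1,-12,0,0,0.1],[1,4,-3,-16,0,0,0.15],[1,7,-5,-19,0,0,0.2],[1,10,-7,-21,0,0,0.25],[1,12.5,-9,-22.2,0,0,0.3],[1,14.4,-10.1,-22.2,0,0,0.318],[1,14.4,-10.1,-22.2,0,0,0.318],[1,14.4,-10.1,-22.2,0,0,0.318]]]'
python3 - <<'E'
from h import *
s=bot.read_state(); print(s['torque'],s['wrist_force'],s['width']); snap("wrist","w4"); print(yawnow())
E
```

```text
time: 6.22
tool_pos: [0.5263, -0.0451, 0.4297]
tcp_rot: [3.119, 0.378, -0.003]
wrist_force: [0.3, 0.3, -3.5]
width: 0.197
[-0.05537368  0.1008564   0.02553871] [ 0.33140622  0.30017242 -3.53023947] 0.1969367600105349
13.78343584176634
```

View pics/w4.png

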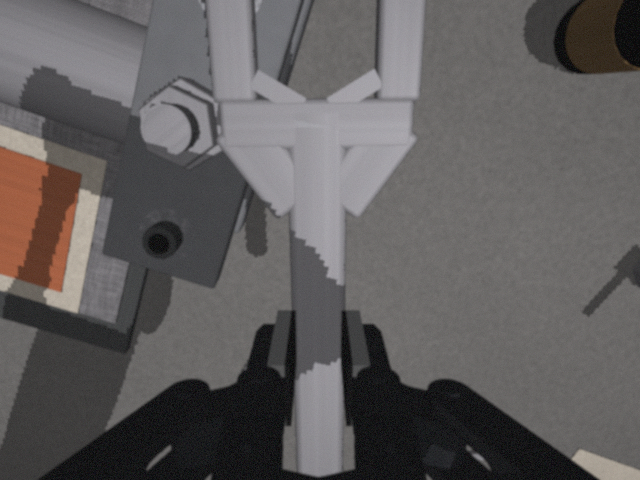

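```bash
python3 - <<'E'
from h import *
im,c=load("w4")
cv2.imwrite("pics/c4.png",cv2.resize(im[60:290,90:250],None,fx=3.4,fy=2.6,interpolation=cv2.INTER_CUBIC))
cv2.imwrite("pics/c5.png",cv2.resize(im[70:175,130:230],None,fx=6,fy=5.6,interpolation=cv2.INTER_CUBIC))
E
```

```text
(no output)
```

View pics/c4.png

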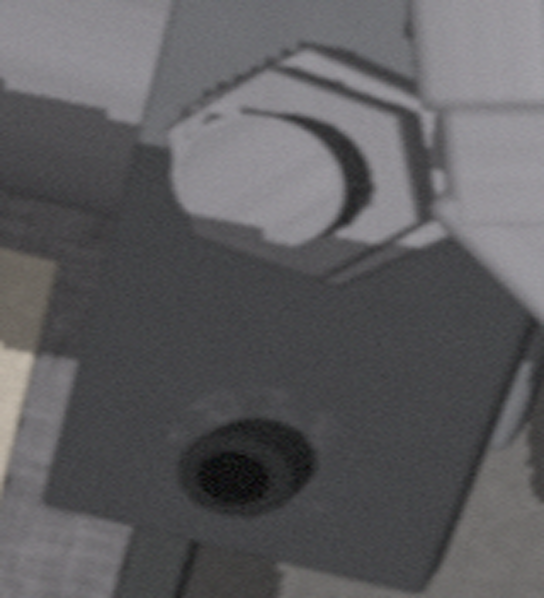

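View pics/c5.png

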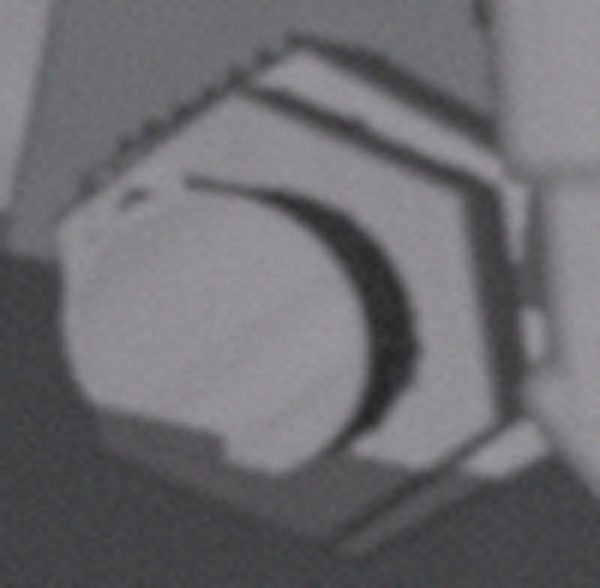

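```bash
python3 - <<'E'
from h import *
im,c=load("w4"); p,R,s=Rt()
f=lambda x,y:(130+x/6,70+y/5.6)
T=lambda P:(R.T@(P-p))[:2]
ang=lambda d:np.degrees(np.arctan2(d[1],d[0]))
S=plane(c,*f(216,332),.2235); print("screw",S.round(4),T(S).round(4))
J=[plane(c,*f(*q),.2104) for q in [(62,225),(235,90),(475,190),(500,415),(340,545),(100,430)]]
Cj=np.mean(J,0); print("jam c",Cj.round(4),T(Cj).round(4)); print([ (round(np.linalg.norm(j-Cj)*1000,1),round(ang(j-Cj)%60,1)) for j in J])
Cp=np.mean([S,Cj],0)
q=[plane(c,*f(*a),.198) for a in [(300,38),(500,150),(345,552),(550,452)]]
for k in q: print("low",((k-S)[:2]*1000).round(1),np.linalg.norm((k-S)[:2])*1000,ang(k-S))
print("edge dirs",ang(q[1]-q[0]),ang(q[3]-q[2]))
g=lambda x,y:(90+x/3.4,60+y/2.6)
B=plane(c,*g(247,468),.193); print("bolt",B,np.linalg.norm((B-S)[:2]),ang(S-B))
# cap edges: right edge, front edge
e=[plane(c,*g(*a),.18) for a in [(525,355),(425,588)]]; print("right edge",ang(e[0]-e[1]))
e=[plane(c,*g(*a),.18) for a in [(50,505),(415,588)]]; print("front edge",ang(e[1]-e[0])+90)
E
```

```text
screw [0.5808 0.0303 0.2235] [ 0.0713 -0.0605]
jam c [0.5809 0.0298 0.2104] [ 0.0713 -0.06  ]
[(np.float64(16.5), np.float64(19.2)), (np.float64(16.5), np.float64(19.8)), (np.float64(17.1), np.float64(17.1)), (np.float64(16.4), np.float64(17.8)), (np.float64(17.3), np.float64(20.8)), (np.float64(16.6), np.float64(13.9))]
low [19.9  4.9] 20.462032986840114 13.912983140446123
low [ 15.1 -10.6] 18.501545279817925 -35.11420755055009
low [-19.4  -3.9] 19.817671897930712 -168.5096887574579
low [ -7.4 -18.2] 19.63633669577431 -112.10537174806365
edge dirs -106.89708902676942 -49.816463309985316
bolt [0.52091791 0.03486316 0.193     ] 0.060018831517020636 -4.346375348076919
right edge -6.92400514058885
front edge -4.700985191948462
```

```bash
python3 - <<'E'
from h import *
for f,pp in [("w2",None),("w4",None)]:
    im,c=load(f); p,R,s=Rt()
    if f=="w2": p=np.array([.4584,-.207,.1796]); R=cv2.Rodrigues(np.array([3.02,.867,0]))[0]
    zt=p[2]-.1696
    g=cv2.GaussianBlur(im,(3,3),0).mean(2)
    T=lambda u,v:((R.T@(plane(c,u,v,zt)-p))[:2]*1000).round(1)
    for v in [20,40,60,120,130,200,240]:
        d=np.diff(g[v]); i=[k for k in range(195,430) if abs(d[k])>7 and abs(d[k])>=abs(d[k-1]) and abs(d[k])>abs(d[k+1])]
        print(f,v,[(k,int(d[k]),T(k+.5,v).tolist()) for k in i])
    for u in [305,316,327]:
        d=np.diff(g[:,u]); i=[k for k in range(80,120) if abs(d[k])>4 and abs(d[k])>=abs(d[k-1]) and abs(d[k])>abs(d[k+1])]
        print(f,'col',u,[(k,int(d[k]),T(u,k+.5).tolist()) for k in i])
E
```

```text
w2 20 [(204, 11, [104.8, -32.9]), (248, -15, [104.8, -20.0]), (253, 13, [104.8, -18.6]), (368, -14, [104.8, 15.0]), (378, 17, [104.8, 18.0]), (383, 9, [104.8, 19.4]), (423, -11, [104.8, 31.1])]
w2 40 [(206, 10, [99.5, -32.8]), (250, -16, [99.5, -19.7]), (254, 13, [99.5, -18.6]), (370, -13, [99.5, 15.8]), (378, 17, [99.5, 18.2]), (422, -13, [99.5, 31.3])]
w2 60 [(207, 14, [94.0, -32.9]), (251, -17, [94.0, -19.7]), (255, 13, [94.0, -18.5]), (366, -15, [94.0, 14.9]), (377, 17, [94.0, 18.2]), (420, -13, [94.0, 31.1])]
w2 120 [(210, 11, [76.7, -33.5]), (215, -9, [76.7, -31.9]), (218, 15, [76.7, -31.0]), (411, -14, [76.7, 29.6])]
w2 130 [(215, 8, [73.6, -32.2]), (220, 14, [73.6, -30.6]), (410, -14, [73.6, 29.5])]
w2 200 [(294, 14, [51.0, -7.6]), (371, -11, [51.0, 18.1])]
w2 240 [(337, 8, [36.9, 7.0]), (343, -11, [36.9, 9.1])]
w2 col 305 [(95, -11, [83.9, -3.7]), (98, 14, [83.1, -3.7]), (102, 7, [81.9, -3.8]), (112, 7, [78.9, -3.8]), (116, -5, [77.7, -3.8]), (119, 4, [76.8, -3.8])]
w2 col 316 [(94, -13, [84.2, -0.3]), (99, 17, [82.8, -0.3]), (112, 7, [78.9, -0.4]), (116, -4, [77.7, -0.4]), 
[... 936 characters left out ...]
0 [(196, 27, [76.8, -37.9]), (208, -20, [76.8, -34.2]), (221, 13, [76.8, -30.1]), (411, -13, [76.9, 29.4])]
w4 130 [(199, 26, [73.8, -37.3]), (210, -19, [73.8, -33.8]), (216, 25, [73.8, -31.9]), (220, -11, [73.8, -30.6]), (223, 9, [73.8, -29.7]), (410, -13, [73.9, 29.3])]
w4 200 [(242, 19, [51.2, -25.0]), (246, -13, [51.2, -23.7]), (264, 12, [51.2, -17.7]), (370, -11, [51.2, 17.7])]
w4 240 [(230, 18, [37.1, -29.9]), (246, -13, [37.1, -24.4]), (266, 14, [37.1, -17.5]), (289, -11, [37.1, -9.6]), (305, 15, [37.1, -4.1]), (343, -11, [37.2, 9.0])]
w4 col 305 [(96, 9, [83.8, -3.9]), (103, 5, [81.8, -3.9])]
w4 col 316 [(99, 11, [82.9, -0.5])]
w4 col 327 [(96, 9, [83.8, 2.9]), (103, 6, [81.8, 2.9])]
```

```bash
python3 - <<'E'
from h import *
goto([.4777,.0039,.4297],14.0)
E
```

```text
shift cm [-3.54 -5.95  0.02] turn [-0.     0.002 -0.004] deg 0.2 q6 1.2
```

```bash
python3 -m jog '[[[1,-0.9,-1.5,0,0,0,0],[1,-1.8,-3,0,0,0,0],[1,-2.7,-4.5,0,0,0,0],[1,-3.5,-6,0,0,0,-0.004],[1,-3.5,-6,0,0,0,-0.004],[1,-3.5,-6,0,0,0,-0.004]]]'
python3 - <<'E'
from h import *
snap("wrist","w5"); goto([.4777,.0039,.4297],14.0)
im,_=load("w5"); cv2.imwrite("pics/w5c.png",cv2.resize(im[0:260,180:460],None,fx=2.7,fy=2.3,interpolation=cv2.INTER_CUBIC))
E
```

```text
time: 7.02
tool_pos: [0.4784, 0.0052, 0.431]
tcp_rot: [3.117, 0.385, 0.001]
wrist_force: [-1.0, 0.6, -2.8]
width: 0.197
shift cm [-0.11  0.08  0.12] turn [ 0.001 -0.001  0.001] deg 0.1 q6 1.28
```

View pics/w5c.png

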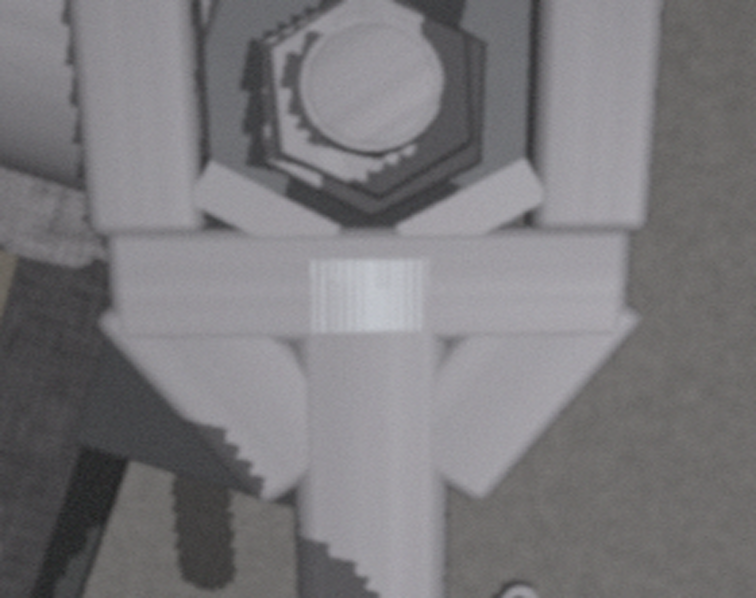

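```bash
python3 - <<'E'
from h import *
im,c=load("w5"); p,R,s=Rt()
f=lambda x,y:(180+x/2.7,y/2.3)
T=lambda q,z:((R.T@(plane(c,*f(*q),z)-p))[:2]*1000).round(1)
print("screw",T((373,87),.2235),plane(c,*f(373,87),.2235))
for q in [(487,40),(481,160),(374,212),(374,198)]: print("low",q,T(q,.198),"jam",T(q,.2104))
for q in [(275,45),(278,150),(476,50),(470,142),(374,198)]: print("jam",T(q,.2104))
zt=p[2]-.1696
for z in (zt,zt-.003):print("faces",T((203,100),z),T((531,100),z),T((374,232),z))
E
```

```text
screw [104.5   0.2] [0.58018421 0.03004747 0.2235    ]
low (487, 40) [115.3  18.2] jam [113.4  17.1]
low (481, 160) [94.8 17.9] jam [94.1 16.8]
low (374, 212) [85.4  0.4] jam [85.3  0.4]
low (374, 198) [88.   0.4] jam [87.7  0.4]
jam [112.6 -14.3]
jam [ 95.8 -14.3]
jam [111.9  15.5]
jam [97.1 15. ]
jam [87.7  0.4]
faces [ 98.6 -18.5] [98.6 17.6] [82.4  0.4]
faces [ 98.9 -18.9] [98.9 18. ] [82.4  0.4]
```

```bash
python3 -m jog '[[[1,-0.06,0.07,0.5,0,0,0],[1,-0.06,0.07,1.5,0,0,0],[1,-0.06,0.07,2.5,0,0,0],[1,-0.06,0.07,3.5,0,0,0],[1,-0.06,0.07,4.2,0,0,0],[1,-0.06,0.07,4.2,0,0,0],[1,-0.06,0.07,4.2,0,0,0]]]'
python3 - <<'E'
from h import *
snap("wrist","w6"); s=bot.read_state(); print(s['torque'],s['wrist_force'])
im,_=load("w6"); cv2.imwrite("pics/w6c.png",cv2.resize(im[0:260,180:460],None,fx=2.7,fy=2.3,interpolation=cv2.INTER_CUBIC))
E
```

```text
time: 7.95
tool_pos: [0.4782, 0.0042, 0.389]
tcp_rot: [3.118, 0.384, 0.001]
wrist_force: [-0.1, -0.0, -2.9]
width: 0.196
[-0.07271285  0.07639523 -0.03686629] [-0.3548099 -0.5014291 -3.2462496]
```

View pics/w6c.png

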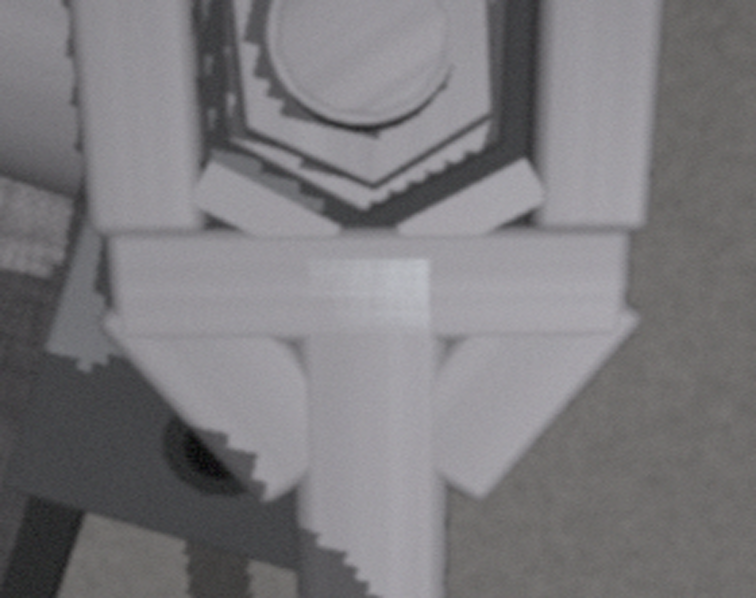

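```bash
python3 - <<'E'
from h import *
im,c=load("w6"); p,R,s=Rt()
f=lambda x,y:(180+x/2.7,y/2.3)
T=lambda q,z:((R.T@(plane(c,*f(*q),z)-p))[:2]*1000).round(1)
print("bolt",T((208,455),.193),"handle",T((303,500),p[2]-.17),T((442,500),p[2]-.17))
print("nut",T((372,208),.198),T((243,130),.2104),T((490,115),.2104),T((374,185),.2104),"faces",T((205,100),p[2]-.171),T((540,100),p[2]-.171))
E
python3 -m jog '[[[1,0,0,0.4,0,0,0],[1,0,0,0.8,0,0,0],[1,0,0,1.2,0,0,0],[1,0,0,1.6,0,0,0],[1,0,0,1.6,0,0,0]]]'
```

```text
bolt [ 45.6 -23.7] handle [44.9 -8.3] [44.9  9.1]
nut [85.6  0.3] [ 95.7 -14.9] [97.6 14.2] [88.5  0.6] faces [ 98.6 -18.2] [98.7 19. ]
time: 8.62
tool_pos: [0.4778, 0.0042, 0.3721]
tcp_rot: [-3.118, -0.383, 0.002]
wrist_force: [-0.3, 0.6, -3.4]
width: 0.197
```

```bash
python3 -m jog '[[[1,0,0,0.3,0,0,0],[1,0,0,0.6,0,0,0],[1,0,0,0.8,0,0,0],[1,0,0,0.9,0,0,0],[1,0,0,0.9,0,0,0]]]'; python3 -m jog '[[[1,0,0,0.1,0,0,0],[1,0,0,0.2,0,0,0],[1,0,0,0.2,0,0,0]]]'
```

```text
time: 9.25
tool_pos: [0.478, 0.0042, 0.3636]
tcp_rot: [-3.118, -0.384, 0.0]
wrist_force: [0.7, 0.1, -2.9]
width: 0.193
time: 9.62
tool_pos: [0.478, 0.0042, 0.3616]
tcp_rot: [-3.118, -0.383, -0.0]
wrist_force: [0.5, -0.2, -2.4]
width: 0.195
```

```bash
python3 -m jog '[[[1,0,0,0.1,0,0,0],[1,0,0,0.1,0,0,0]]]'; python3 -m jog '[[[1,0,0,0.1,0,0,0],[1,0,0,0.1,0,0,0]]]'
```

```text
time: 9.88
tool_pos: [0.478, 0.0042, 0.3607]
tcp_rot: [3.118, 0.384, 0.0]
wrist_force: [0.6, 0.6, -2.5]
width: 0.194
time: 10.12
tool_pos: [0.478, 0.0042, 0.3598]
tcp_rot: [3.118, 0.384, 0.0]
wrist_force: [-0.6, -0.8, -2.5]
width: 0.2
```

```bash
python3 -m jog '[[[1,0,0,0.1,0,0,0],[1,0,0,0.1,0,0,0]]]'; python3 -m jog '[[[1,0,0,0.1,0,0,0],[1,0,0,0.1,0,0,0]]]'; python3 - <<'E'
from h import *
snap("wrist","w7"); s=bot.read_state(); print(s['torque'],s['wrist_force'])
im,_=load("w7"); cv2.imwrite("pics/w7c.png",cv2.resize(im[0:260,180:460],None,fx=2.7,fy=2.3,interpolation=cv2.INTER_CUBIC))
E
```

```text
time: 10.38
tool_pos: [0.478, 0.0042, 0.3595]
tcp_rot: [3.118, 0.384, 0.0]
wrist_force: [-3.3, -0.1, 3.6]
width: 0.202
time: 10.62
tool_pos: [0.478, 0.0041, 0.3591]
tcp_rot: [3.118, 0.384, 0.0]
wrist_force: [-5.9, -1.0, 9.3]
width: 0.196
[-0.03489886  0.85396902  0.00841215] [-6.47118237  0.28041718  9.61826053]
```

View pics/w7c.png

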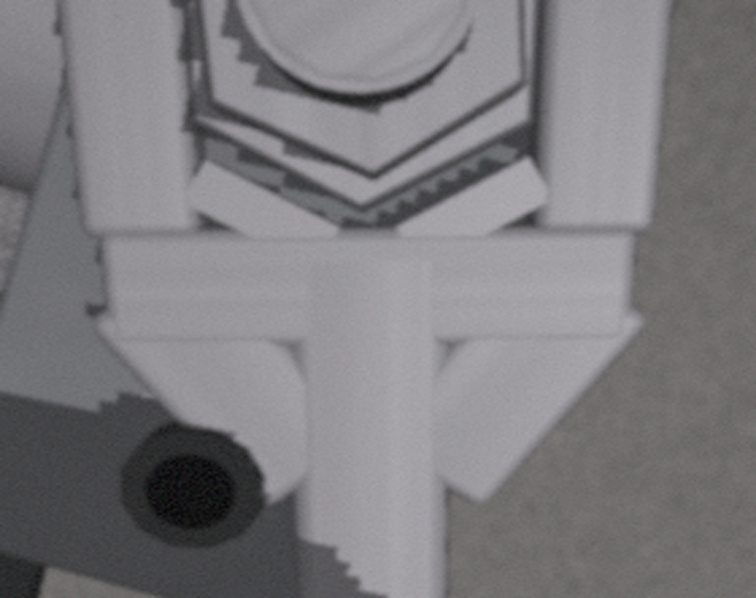

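The spanner is seated: the nut lies between the prongs, and the bolt at crop (190,488) is left of the handle edge at 300. Next I release it and go up.

```bash
python3 -m jog '[[[0.7,0,0,-0.1,0,0,0],[0.4,0,0,-0.1,0,0,0],[0.2,0,0,-0.1,0,0,0],[0,0,0,-0.1,0,0,0],[0,0,0,-3,0,0,0],[0,0,0,-7,0,0,0],[0,0,0,-9,0,0,0],[0,0,0,-9,0,0,0]]]'; python3 - <<'E'
from h import *
snap("wrist","w8"); s=bot.read_state(); print(s['torque'],s['wrist_force']); p,R,s=Rt()
im,c=load("top0")
a=cv2.resize(im[180:260,405:465],None,fx=8,fy=7,interpolation=cv2.INTER_CUBIC); cv2.imwrite("pics/c6.png",a)
E
```

```text
time: 11.68
tool_pos: [0.4786, 0.0042, 0.4497]
tcp_rot: [3.117, 0.383, 0.007]
wrist_force: [-0.6, -0.0, 0.3]
width: 0.998
[ 0.01121174 -0.00588551  0.00590521] [ 0.19681948  0.43206113 -0.7204491 ]
```

View pics/w8.png

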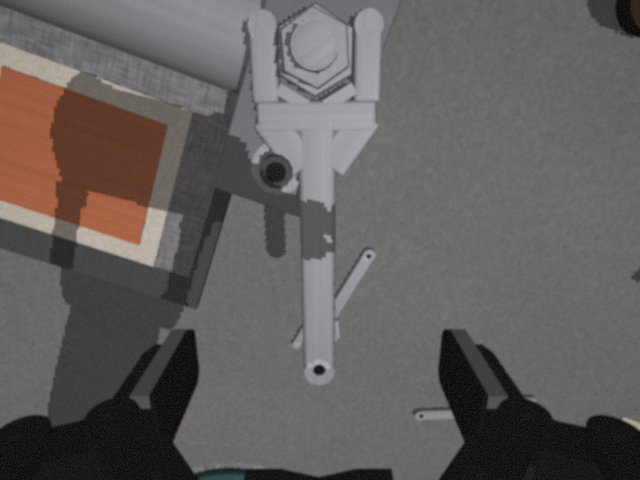

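View pics/c6.png

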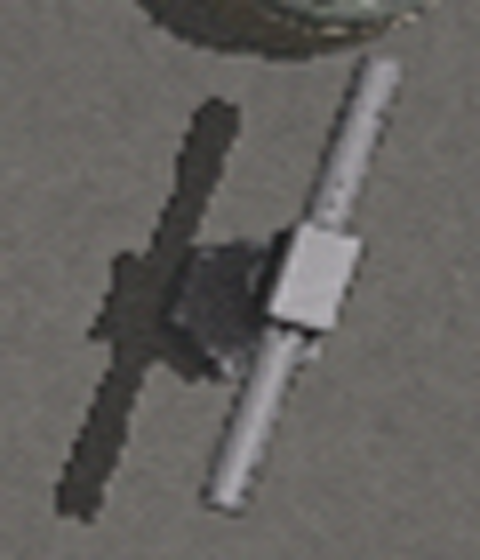

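The spanner lies on the cap around the lower nut, handle just right of the bolt at (275,172), with the screw at (314,46). Next: measure the jam nut here, and the wrench from the top view.

```bash
python3 - <<'E'
from h import *
im,c=load("w8")
cv2.imwrite("pics/c7.png",cv2.resize(im[0:110,260:370],None,fx=5.4,fy=5.4,interpolation=cv2.INTER_CUBIC))
im,c=load("top0")
g=lambda x,y:(405+x/8,180+y/7)
e=[plane(c,*g(*q),.092) for q in [(381,58),(225,500)]]; print("bar ends",e, np.linalg.norm(e[0]-e[1]),"dir",np.degrees(np.arctan2(*(e[0]-e[1])[1::-1])),"mid",(e[0]+e[1])/2)
h=[plane(c,*g(*q),.110) for q in [(303,223),(362,240),(327,330),(268,307)]]; print("hub",np.mean(h,0),[np.linalg.norm(h[i]-h[i-1]).round(4) for i in range(4)], [np.degrees(np.arctan2(*(h[a]-h[b])[1::-1])).round(1) for a,b in [(0,3),(1,2),(0,1),(3,2)]])
E
```

```text
bar ends [array([ 0.59413957, -0.41622391,  0.092     ]), array([ 0.46293762, -0.37408502,  0.092     ])] 0.1378028967597816 dir -17.805759674766648 mid [ 0.5285386  -0.39515447  0.092     ]
hub [ 0.52744321 -0.39440685  0.11      ] [np.float64(0.0262), np.float64(0.0157), np.float64(0.0279), np.float64(0.0163)] [np.float64(-20.6), np.float64(-19.5), np.float64(71.8), np.float64(65.9)]
```

View pics/c7.png

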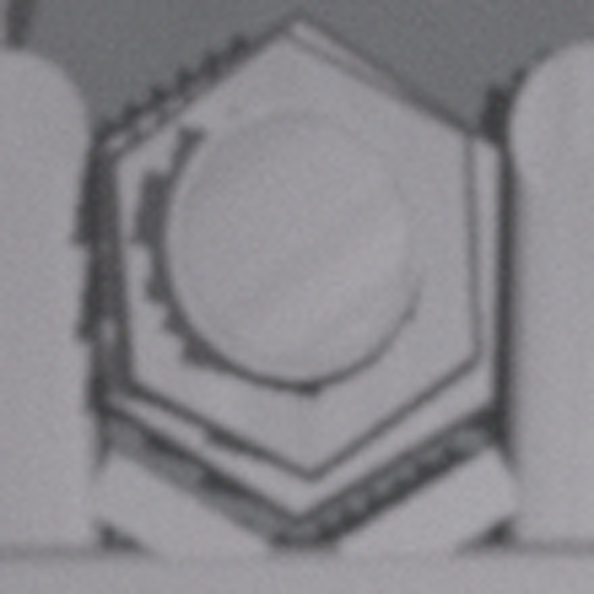

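```bash
python3 - <<'E'
from h import *
im,c=load("w8"); print("yaw",yawnow())
f=lambda x,y:(260+x/5.4-.4,y/5.4-.4)
ang=lambda d:np.degrees(np.arctan2(d[1],d[0]))
S=plane(c,*f(290,250),.2235); print("screw",S.round(4))
J=np.array([plane(c,*f(*q),.2104) for q in [(290,40),(470,140),(480,357),(312,477),(132,387),(118,158)]])
C=(J[[0,1,2]]+J[[3,4,5]]).mean(0)/2; print("jam",C.round(4)); print([(round(np.linalg.norm(j-C)*1000,1),round(ang(j-C)%60,1)) for j in J],[round(ang(J[i]-J[i-3])%60,1) for i in range(3)],[round(ang(J[i]-J[i-1])%60,1) for i in range(6)])
L=np.array([plane(c,*f(*q),.198) for q in [(300,18),(500,150),(500,405),(297,510)]])
print("low",ang(L[0]-L[3])%60,[round(ang(L[i]-L[i-1])%60,1) for i in (1,2,3)],((L[0]+L[3])/2).round(4))
E
```

```text
yaw 14.024521311119162
screw [0.5798 0.0307 0.2235]
jam [0.5804 0.0301 0.2104]
[(np.float64(16.4), np.float64(16.8)), (np.float64(16.6), np.float64(17.5)), (np.float64(16.7), np.float64(18.5)), (np.float64(16.7), np.float64(17.3)), (np.float64(17.1), np.float64(17.9)), (np.float64(16.9), np.float64(16.3))] [np.float64(17.1), np.float64(17.7), np.float64(17.4)] [np.float64(15.3), np.float64(17.8), np.float64(18.2), np.float64(17.9), np.float64(18.9), np.float64(16.3)]
low 13.511148228114129 [np.float64(13.7), np.float64(15.5), np.float64(10.0)] [0.5808 0.0305 0.198 ]
```

```bash
python3 - <<'E'
from h import *
goto([.528,-.395,.33],161)
E
```

```text
shift cm [-4.85 39.93 11.8 ] turn [ 2.000e-03 -0.000e+00 -2.565e+00] deg 147.0 q6 1.28
```

```bash
python3 -m jog '[[[0,-1,8,0,0,0,-0.2],[0,-2,16,0,0,0,-0.4],[0,-4.9,26,0,0,0,-0.6],[0,-4.9,34,0,0,0,-0.8],[0,-4.9,39.9,3,0,0,-1.0],[0,-4.9,39.9,6,0,0,-1.2],[0,-4.9,39.9,9,0,0,-1.4],[0,-4.9,39.9,11.8,0,0,-1.6],[0,-4.9,39.9,11.8,0,0,-1.78],[0,-4.9,39.9,11.8,0,0,-1.96],[0,-4.9,39.9,11.8,0,0,-2.14],[0,-4.9,39.9,11.8,0,0,-2.32]]]'
python3 - <<'E'
from h import *
goto([.528,-.395,.33],161)
E
```

```text
time: 13.22
tool_pos: [0.5264, -0.3943, 0.3269]
tcp_rot: [-1.091, -2.942, -0.002]
wrist_force: [0.8, -0.1, -0.3]
width: 0.996
shift cm [-0.16  0.05 -0.31] turn [ 0.001 -0.004 -0.378] deg 21.7 q6 -1.54
```

```bash
python3 -m jog '[[[0,-0.2,0,-0.3,0,0,-0.18],[0,-0.2,0,-0.3,0,0,-0.36],[0,-0.2,0,-0.3,0,0,-0.378],[0,-0.2,0,-0.3,0,0,-0.378]]]'
python3 - <<'E'
from h import *
snap("wrist","w9"); goto([.528,-.395,.33],161)
E
```

```text
time: 13.72
tool_pos: [0.5283, -0.3958, 0.3313]
tcp_rot: [-0.532, -3.094, -0.002]
wrist_force: [0.4, 0.2, -0.1]
width: 0.999
shift cm [0.07 0.07 0.16] turn [ 0.001 -0.002 -0.009] deg 0.5 q6 -1.91
```

View pics/w9.png

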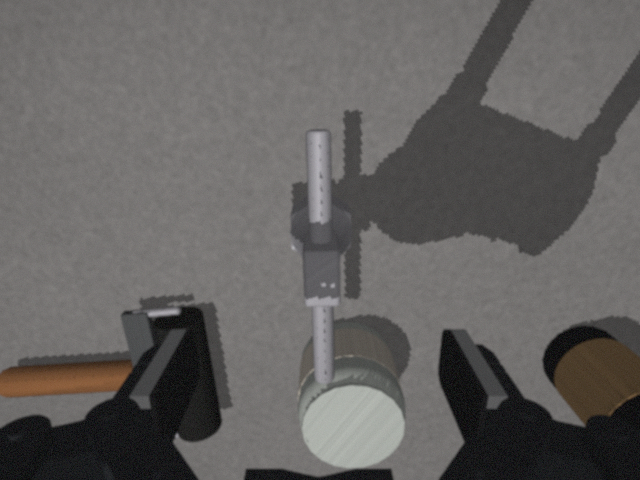

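```bash
python3 - <<'E'
from h import *
im,c=load("w9"); p,R,s=Rt()
T=lambda u,v,z:((R.T@(plane(c,u,v,z)-p))[:2]*1000).round(1)
g=cv2.GaussianBlur(im,(3,3),0).mean(2)
for v in [150,180,330,360]:
    d=np.diff(g[v]); i=[k for k in range(295,345) if abs(d[k])>7 and abs(d[k])>=abs(d[k-1]) and abs(d[k])>abs(d[k+1])]
    print(v,[(k,int(d[k]),T(k+.5,v,.092).tolist()) for k in i])
a,b=T(318,131,.098),T(324,383,.092); print("ends",a,b)
print("hub top",T(303,247,.11),T(338,247,.11),T(304,301,.11),T(339,301,.11))
E
```

```text
150 [(308, 9, [60.8, -5.5]), (327, -9, [60.8, 3.7]), (331, 9, [60.8, 5.6]), (342, -14, [60.8, 10.9])]
180 [(308, 11, [46.3, -5.6]), (328, -10, [46.3, 4.3]), (334, 13, [46.3, 7.2]), (338, -12, [46.3, 9.2])]
330 [(313, 10, [-37.9, -3.4]), (322, -13, [-37.9, 1.6]), (331, -13, [-37.9, 6.6])]
360 [(300, -8, [-57.4, -11.0]), (313, 14, [-57.4, -3.5]), (331, -12, [-57.4, 6.8])]
ends [70.2 -0.9] [-73.1   2.6]
hub top [17.6 -8. ] [17.6  8.6] [-10.9  -7.9] [-10.9   9.5]
```

```bash
python3 -m jog '[[[0,0.1,0.05,2,0,0,-0.021],[0,0.1,0.05,4.5,0,0,-0.021],[0,0.1,0.05,6.5,0,0,-0.021],[0,0.1,0.05,8,0,0,-0.021],[0,0.1,0.05,8.4,0,0,-0.021],[0,0.1,0.05,8.4,0,0,-0.021]]]'
python3 -m jog '[[[0.5,0,0,0,0,0,0],[0.7,0,0,0,0,0,0],[1,0,0,0,0,0,0],[1,0,0,0,0,0,0],[1,0,0,0,0,0,0],[1,0,0,0,0,0,0],[1,0,0,0,0,0,0]]]' 80
python3 - <<'E'
from h import *
snap("wrist","w10"); s=bot.read_state(); print(s['torque'],yawnow())
E
```

```text
time: 14.52
tool_pos: [0.528, -0.3954, 0.2487]
tcp_rot: [0.496, 3.102, -0.0]
wrist_force: [0.1, -0.1, 0.9]
width: 1.004
time: 15.4
tool_pos: [0.5283, -0.3952, 0.2495]
tcp_rot: [0.496, 3.101, 0.0]
wrist_force: [0.0, 3.5, 5.8]
width: 0.197
[ 0.5746496  -0.07321283 -0.00721724] 161.82503460892562
```

View pics/w10.png

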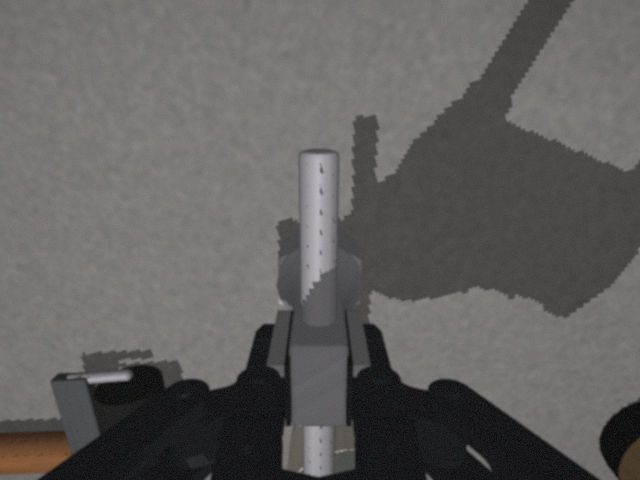

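```bash
python3 -m jog '[[[1,0,0,-0.5,0,0,0],[1,0,0,-2,0,0,0],[1,0,0,-5,0,0,0],[1,0,0,-9,0,0,0],[1,0,0,-13,0,0,0],[1,0,0,-17,0,0,0],[1,0,0,-21,0,0,0],[1,0,0,-25,0,0,0],[1,0,0,-26.5,0,0,0],[1,0,0,-26.5,0,0,0],[1,0,0,-26.5,0,0,0]]]'
python3 - <<'E'
from h import *
snap("wrist","w11"); p,R,s=Rt(); print(s['torque'],s['wrist_force'],yawnow(),s['q'][5])
im,c=load("w11")
T=lambda u,v,dz:((R.T@(plane(c,u,v,p[2]-dz)-p))[:2]*1000).round(1)
g=cv2.GaussianBlur(im,(3,3),0).mean(2)
dz=.2495-.092
for v in [170,200,230,260]:
    d=np.diff(g[v]); i=[k for k in range(285,350) if abs(d[k])>7 and abs(d[k])>=abs(d[k-1]) and abs(d[k])>abs(d[k+1])]
    print(v,[(k,int(d[k]),T(k+.5,v,dz).tolist()) for k in i])
d=np.diff(g[:,319]); print([(k,int(d[k]),T(319,k+.5,dz-.006).tolist(),T(319,k+.5,dz).tolist()) for k in range(130,170) if abs(d[k])>7])
print("hubtop",T(319,345,dz-.018),T(319,424,dz-.018))
goto([.5804,.0303,.515],137.4)
E
```

```text
time: 16.82
tool_pos: [0.5276, -0.3952, 0.511]
tcp_rot: [-0.496, -3.099, -0.003]
wrist_force: [0.1, -0.4, -4.5]
width: 0.199
[-0.00310556  0.02412182 -0.04392028] [ 0.03889549  0.04609959 -3.71344954] 161.82935894866935 -1.934237241912265
170 [(297, -8, [64.3, -7.1]), (300, 9, [64.3, -6.2]), (307, 11, [64.3, -4.1]), (335, -8, [64.3, 4.2]), (338, 9, [64.3, 5.1])]
200 [(297, -8, [55.1, -7.3]), (300, 9, [55.1, -6.3]), (335, -8, [55.1, 4.4]), (338, 11, [55.1, 5.3])]
230 [(297, -8, [45.5, -7.4]), (300, 11, [45.5, -6.5]), (335, -10, [45.5, 4.5]), (339, 8, [45.5, 5.7])]
260 [(300, 14, [35.5, -6.6]), (319, -18, [35.5, -0.5]), (321, 12, [35.5, 0.1]), (335, -11, [35.5, 4.6])]
[(147, -13, [71.6, -0.7], [70.9, -0.7]), (148, -14, [71.3, -0.7], [70.6, -0.7]), (149, -9, [71.0, -0.7], [70.3, -0.7]), (151, 9, [70.5, -0.7], [69.7, -0.7]), (152, 19, [70.2, -0.7], [69.4, -0.7]), (153, 26, [69.9, -0.7], [69.1, -0.7]), (154, 21, [69.6, -0.7], [68.9, -0.7]), (155, 11, [69.3, -0.7], [68.6, -0.7])]
hubtop [15.5 -0.7] [-13.4  -0.7]
shift cm [ 8.25 42.07 -0.33] turn [ 0.001 -0.005  0.426] deg 24.4 q6 -1.93
```

View pics/w11.png

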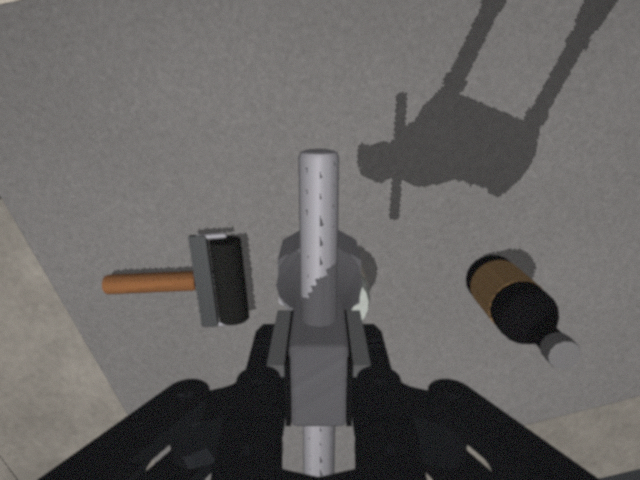

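```bash
python3 -m jog '[[[1,0.5,2,0,0,0,0],[1,1.5,6,0,0,0,0.05],[1,2.5,12,0,0,0,0.1],[1,3.5,18,0,0,0,0.18],[1,4.5,24,0,0,0,0.26],[1,6,30,0,0,0,0.32],[1,7,35,-0.3,0,0,0.38],[1,7.8,39,-0.3,0,0,0.42],[1,8.2,41,-0.3,0,-0.005,0.426],[1,8.2,42,-0.3,0,-0.005,0.426],[1,8.2,42,-0.3,0,-0.005,0.426],[1,8.2,42,-0.3,0,-0.005,0.426]]]'
python3 - <<'E'
from h import *
snap("wrist","w12"); snap("side","s12"); p,R,s=Rt(); print(s['torque'],s['wrist_force'],yawnow(),s['q'][5])
goto([.581,.0294,.515],137.4)
im,_=load("s12"); cv2.imwrite("pics/s12c.png",cv2.resize(im[60:210,220:380],None,fx=4,fy=4,interpolation=cv2.INTER_CUBIC))
E
```

```text
time: 18.38
tool_pos: [0.5808, 0.0287, 0.5164]
tcp_rot: [1.14, 2.923, -0.002]
wrist_force: [-0.2, 0.6, -3.4]
width: 0.2
[-0.00143806 -0.07113204 -0.02213971] [-0.0495441  -0.18905434 -3.57818422] 137.3494488797872 -0.8191752619153037
shift cm [0.06 0.08 0.16] turn [ 0.001  0.005 -0.001] deg 0.3 q6 -0.82
```

View pics/w12.png

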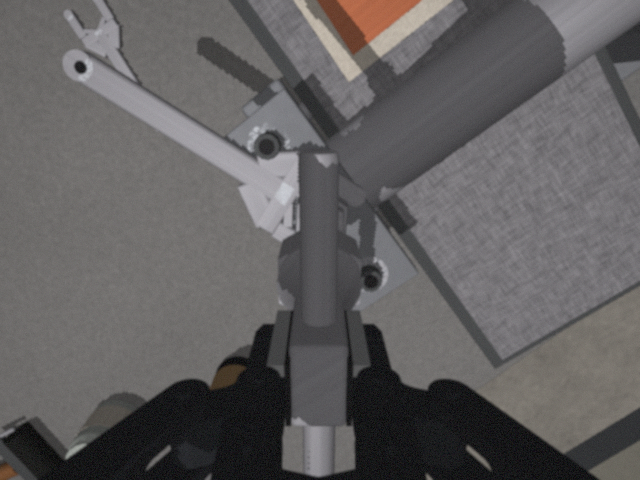

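View pics/s12c.png

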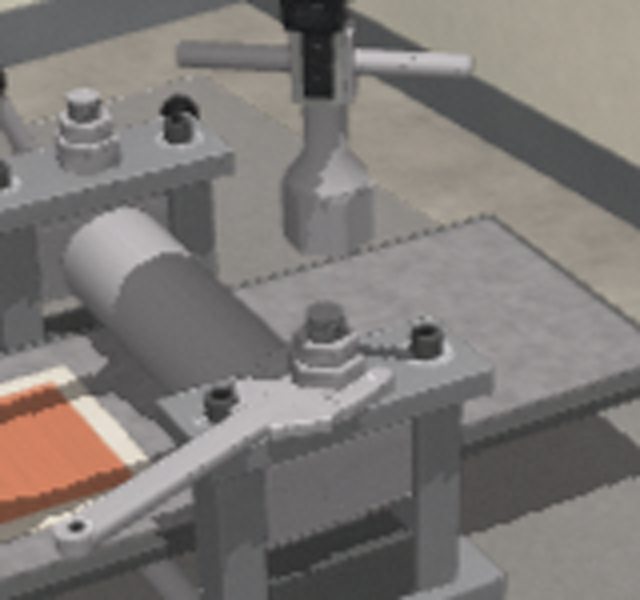

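```bash
python3 - <<'E'
from h import *
im,c=load("s12"); 
f=lambda q:((q[0]-220)*4,(q[1]-60)*4)
for n,P in [("screw top",(.5806,.0298,.2235)),("foot at screw",(.5806,.0298,.2669)),("foot at tcp",(.5808,.0287,.2669)),("hub",(.5808,.0287,.3589)),("x+1mm",(.5818,.0287,.3589)),("y+1mm",(.5808,.0297,.3589))]: print(n,np.round(f(proj(c,P)),1))
E
```

```text
screw top [323.4 310.1]
foot at screw [321.7 233.9]
foot at tcp [323.3 234.6]
hub [319.4  58.6]
x+1mm [321.1  58.1]
y+1mm [318.1  57.9]
```

```bash
python3 -m jog '[[[1,0.06,0.08,0.5,0,0.005,0],[1,0.06,0.08,1.5,0,0.005,0],[1,0.06,0.08,2.7,0,0.005,0],[1,0.06,0.08,3.7,0,0.005,0],[1,0.06,0.08,4.5,0,0.005,0],[1,0.06,0.08,5.1,0,0.005,0],[1,0.06,0.08,5.1,0,0.005,0],[1,0.06,0.08,5.1,0,0.005,0]]]'
python3 - <<'E'
from h import *
snap("side","s13"); p,R,s=Rt(); print(s['torque'],s['wrist_force'],yawnow())
goto([.581,.0294,.515],137.4)
im,_=load("s13"); cv2.imwrite("pics/s13c.png",cv2.resize(im[90:190,240:360],None,fx=5,fy=5,interpolation=cv2.INTER_CUBIC))
E
```

```text
time: 19.48
tool_pos: [0.5814, 0.0302, 0.4661]
tcp_rot: [1.14, 2.926, 0.002]
wrist_force: [0.1, -0.2, -3.6]
width: 0.201
[-0.06998338  0.01959073 -0.00841265] [ 0.535533   -0.76437409 -3.68807725] 137.4248754990036
shift cm [-0.03 -0.08 -4.87] turn [0.002 0.001 0.   ] deg 0.1 q6 -0.82
```

View pics/s13c.png

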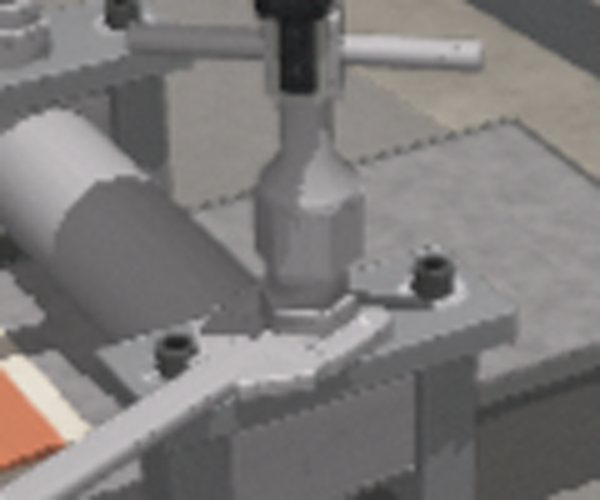

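```bash
python3 -m jog '[[[1,-0.03,-0.07,0.1,0,0,0],[1,-0.03,-0.07,0.3,0,0,0],[1,-0.03,-0.07,0.5,0,0,0],[1,-0.03,-0.07,0.6,0,0,0],[1,-0.03,-0.07,0.6,0,0,0]]]'; python3 -m jog '[[[1,0,0,0.1,0,0,0],[1,0,0,0.2,0,0,0],[1,0,0,0.3,0,0,0],[1,0,0,0.3,0,0,0]]]'
```

```text
time: 20.15
tool_pos: [0.581, 0.0296, 0.4595]
tcp_rot: [-1.14, -2.927, -0.002]
wrist_force: [-0.6, 0.9, -3.8]
width: 0.201
time: 20.65
tool_pos: [0.581, 0.0296, 0.4565]
tcp_rot: [1.141, 2.927, 0.002]
wrist_force: [0.1, 2.1, -4.0]
width: 0.197
```

```bash
python3 -m jog '[[[1,0,0,0.1,0,0,0],[1,0,0,0.2,0,0,0],[1,0,0,0.3,0,0,0],[1,0,0,0.3,0,0,0]]]'; python3 -m jog '[[[1,0,0,0.1,0,0,0],[1,0,0,0.2,0,0,0],[1,0,0,0.25,0,0,0],[1,0,0,0.25,0,0,0]]]'; python3 -c "
from h import *
s=bot.read_state();print(s['torque'],s['wrist_force'],yawnow())"
```

```text
time: 21.15
tool_pos: [0.581, 0.0295, 0.4536]
tcp_rot: [1.14, 2.927, 0.002]
wrist_force: [-0.4, 1.3, -3.4]
width: 0.196
time: 21.65
tool_pos: [0.581, 0.0295, 0.4511]
tcp_rot: [1.14, 2.927, 0.002]
wrist_force: [-0.5, 2.3, -3.3]
width: 0.202
[ 0.49602639  0.10210073 -0.05465556] [-0.51191211  2.30290319 -3.33281   ] 137.42618255640937
```

```bash
cat > st.py <<'E'
from h import *
s=bot.read_state();print('T',s['torque'].round(3),'F',s['wrist_force'].round(1),'yaw',yawnow().round(2),'xyz',s['tool_pos'].round(4), round(s['time'],2))
E
python3 -m jog '[[[1,0.02,0.02,0,0,0,0.03],[1,0.02,0.02,0,0,0,0.06],[1,0.02,0.02,0,0,0,0.09],[1,0.02,0.02,0,0,0,0.12]]]'; python3 st.py;  python3 -m jog '[[[1,0,0,0,0,0,0.03],[1,0,0,0,0,0,0.06],[1,0,0,0,0,0,0.09],[1,0,0,0,0,0,0.12]]]'; python3 st.py
```

```text
time: 22.15
tool_pos: [0.5809, 0.0298, 0.451]
tcp_rot: [-1.317, -2.852, -0.001]
wrist_force: [-0.6, 1.4, -3.1]
width: 0.197
T [0.446 0.254 0.061] F [-0.6  1.4 -3.1] yaw 130.43 xyz [0.5809 0.0298 0.451 ] 22.15
time: 22.65
tool_pos: [0.581, 0.0298, 0.4511]
tcp_rot: [-1.486, -2.768, -0.001]
wrist_force: [-1.4, 1.7, -5.1]
width: 0.199
T [0.41  0.24  0.061] F [-1.4  1.7 -5.1] yaw 123.56 xyz [0.581  0.0298 0.4511] 22.65
```

```bash
for i in 1; do python3 -m jog '[[[1,0,0,0,0,0,0.03],[1,0,0,0,0,0,0.06],[1,0,0,0,0,0,0.09]]]' >/dev/null; python3 st.py; done; python3 -m jog '[[[1,0,0,0,0,0,0.03],[1,0,0,0,0,0,0.06],[1,0,0,0,0,0,0.09]]]' >/dev/null; python3 st.py
```

```text
T [0.468 0.279 0.017] F [-2.1  2.1 -4.4] yaw 118.4 xyz [0.581  0.0298 0.4512] 23.02
T [0.448 0.23  0.042] F [-1.2  2.8 -3.6] yaw 113.25 xyz [0.581  0.0298 0.4512] 23.4
```

```bash
python3 -m jog '[[[1,0,0,0,0,0,0.03],[1,0,0,0,0,0,0.06]]]' >/dev/null; python3 st.py; python3 -m jog '[[[1,0,0,0,0,0,0.03],[1,0,0,0,0,0,0.06]]]' >/dev/null; python3 st.py
```

```text
T [0.67  0.331 0.018] F [-1.2  3.  -3.1] yaw 109.81 xyz [0.581  0.0299 0.4512] 23.65
T [0.928 0.411 0.093] F [-2.6  3.4 -3.6] yaw 106.37 xyz [0.5809 0.03   0.4512] 23.9
```

```bash
python3 -m jog '[[[1,0.03,0,0,0,0,0.03],[1,0.03,0,0,0,0,0.06]]]' >/dev/null; python3 st.py; python3 -m jog '[[[1,0,0,0,0,0,0.03],[1,0,0,0,0,0,0.06]]]' >/dev/null; python3 st.py; python3 -c "
from h import *
snap('wrist','w14')"
```

```text
T [0.921 0.418 0.176] F [-1.6  2.9 -2.9] yaw 102.95 xyz [0.5809 0.0302 0.4512] 24.15
T [1.077 0.431 0.27 ] F [-2.5  3.6 -2.7] yaw 99.51 xyz [0.5809 0.0302 0.4512] 24.4
```

View pics/w14.png

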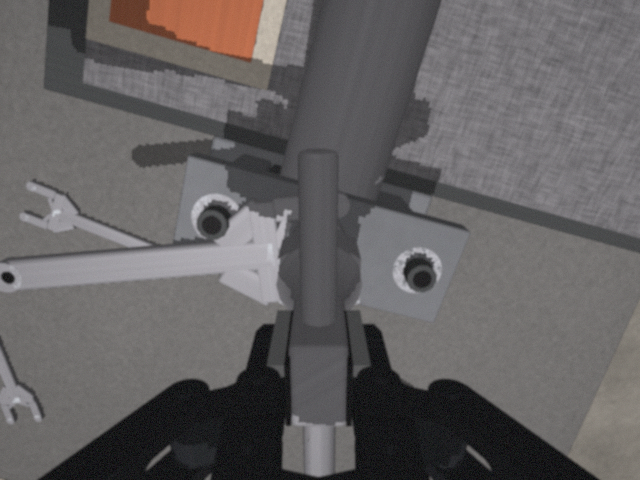

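```bash
cat > sp.py <<'E'
from h import *
import sys
im,c=load(sys.argv[1]); u0,u1=int(sys.argv[2]),int(sys.argv[3]); v0,v1=int(sys.argv[4]),int(sys.argv[5])
g=im.min(2).astype(float); P=[]
for u in range(u0,u1,4):
    col=g[v0:v1,u]>float(sys.argv[6]); idx=np.where(col)[0]
    n,l,st,ce=cv2.connectedComponentsWithStats(col.astype(np.uint8)[:,None])
    if n<2: continue
    k=1+np.argmax(st[1:,4]); P.append(plane(c,u,v0+ce[k][1],.19)[:2])
P=np.array(P,np.float32); vx,vy,x,y=cv2.fitLine(P,cv2.DIST_HUBER,0,.01,.01).ravel()
r=(P-[x,y])@np.array([-vy,vx]); print("handle dir",np.degrees(np.arctan2(vy,vx))%180,"rms mm",r.std()*1000,len(P))
E
python3 sp.py w14 40 210 220 310 120; python3 -c "
from h import *
im,c=load('w14')
B=plane(c,212,222,.193);B2=plane(c,420,276,.193);print(B,B2,np.linalg.norm(B-B2))"
```

```text
handle dir 14.604911 rms mm 0.1900558 43
[0.51900817 0.03836126 0.193     ] [0.64094798 0.02571279 0.193     ] 0.12259404882164626
```

```bash
python3 -m jog '[[[1,0,0,0,0,0,0.03],[1,0,0,0,0,0,0.06]]]' >/dev/null; python3 st.py; python3 -m jog '[[[1,0,0,0,0,0,0.03],[1,0,0,0,0,0,0.06]]]' >/dev/null; python3 st.py; python3 -c "
from h import *
snap('wrist','w15')"; python3 sp.py w15 40 210 200 320 120
```

```text
T [1.147 0.461 0.387] F [-1.4  5.1 -2.4] yaw 96.07 xyz [0.5809 0.0302 0.4512] 24.7
T [1.165 0.45  0.417] F [-1.9  4.6 -4.1] yaw 92.64 xyz [0.5809 0.0302 0.4512] 24.95
handle dir 11.735301 rms mm 11.115869 43
```

```bash
python3 sp.py w15 40 200 245 320 130;python3 sp.py w15 40 160 245 320 130; python3 -c "
from h import *
im,_=load('w15'); cv2.imwrite('pics/w15c.png',cv2.resize(im[170:330,0:320],None,fx=2.5,fy=2.5))"
```

```text
handle dir 11.864121 rms mm 0.1252993 40
handle dir 11.937882 rms mm 0.11389684 30
```

View pics/w15c.png

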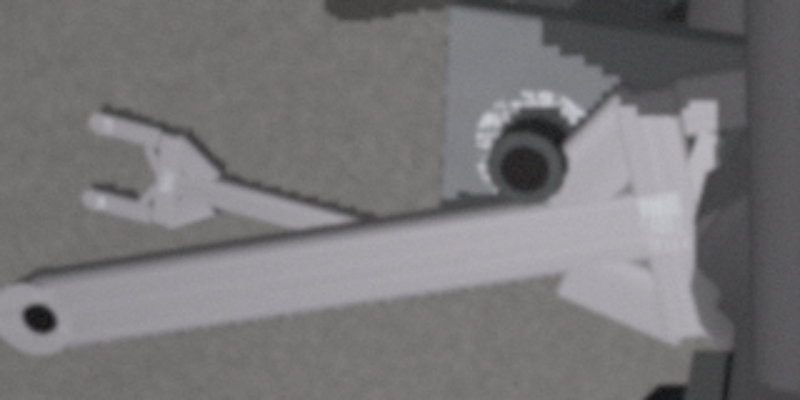

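```bash
python3 -m jog '[[[1,0.03,0,0,0,0,0.03],[1,0.04,0,0,0,0,0.06],[1,0.05,0,0,0,0,0.09]]]' >/dev/null; python3 st.py; python3 -m jog '[[[1,0,0,0,0,0,0.03],[1,0,0,0,0,0,0.06],[1,0,0,0,0,0,0.09]]]' >/dev/null; python3 st.py;
```

```text
T [0.902 0.513 0.422] F [-2.2  4.2 -3.5] yaw 87.46 xyz [0.5808 0.0305 0.4512] 25.38
T [0.96  0.485 0.502] F [-1.2  3.7 -3.2] yaw 82.3 xyz [0.5808 0.0305 0.4512] 25.75
```

```bash
python3 -m jog '[[[1,0,0,0,0,0,0.03],[1,0,0,0,0,0,0.06],[1,0,0,0,0,0,0.09]]]' >/dev/null; python3 st.py; python3 -c "
from h import *
snap('wrist','w16')"; python3 sp.py w16 20 200 245 340 130
```

```text
T [0.949 0.568 0.507] F [-2.4  2.5 -3.7] yaw 77.15 xyz [0.5809 0.0305 0.4512] 26.12
handle dir 149.0759 rms mm 8.512552 33
```

View pics/w16.png

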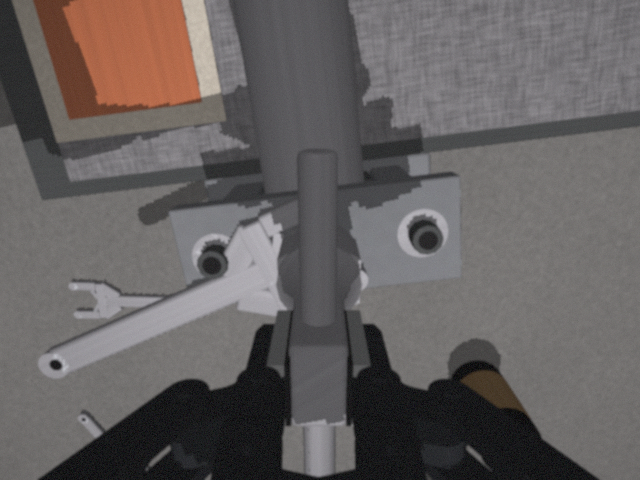

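```bash
python3 -m jog '[[[1,0,0,0,0,0,0.015],[1,0,0,0,0,0,0.015]]]' >/dev/null; python3 st.py; python3 -m jog '[[[1,0,0,0,0,0,-0.02],[1,0,0,0,0,0,-0.05],[1,0,0,0,0,0,-0.08],[1,0,0,0,0,0,-0.11],[1,0,0,0,0,0,-0.11]]]' >/dev/null; python3 st.py
```

```text
T [0.905 0.577 0.486] F [-2.   4.9 -3.7] yaw 76.39 xyz [0.5809 0.0306 0.4512] 26.43
T [ 0.905  0.556 -0.009] F [-2.1  4.  -3.7] yaw 82.73 xyz [0.5809 0.0305 0.4512] 27.05
```

```bash
python3 -m jog '[[[1,0,0,-0.3,0,0,0],[1,0,0,-0.8,0,0,0],[1,0,0,-1.4,0,0,0],[1,0,0,-2,0,0,0],[1,0,0,-3,0,0,0],[1,0,0,-4.2,0,0,0],[1,0,0,-5.5,0,0,0],[1,0,0,-7,0,0,0],[1,0,0,-7,0,0,0]]]' ; python3 st.py; python3 -c "
from h import *
snap('side','s17'); snap('wrist','w17')
im,_=load('s17'); cv2.imwrite('pics/s17c.png',cv2.resize(im[60:210,220:380],None,fx=4,fy=4,interpolation=cv2.INTER_CUBIC))"
```

```text
time: 28.18
tool_pos: [0.5812, 0.0305, 0.5237]
tcp_rot: [2.356, 2.074, 0.006]
wrist_force: [0.1, 0.5, -3.1]
width: 0.198
T [-0.017 -0.053 -0.035] F [ 0.1  0.5 -3.1] yaw 82.71 xyz [0.5812 0.0305 0.5237] 28.18
```

View pics/s17c.png

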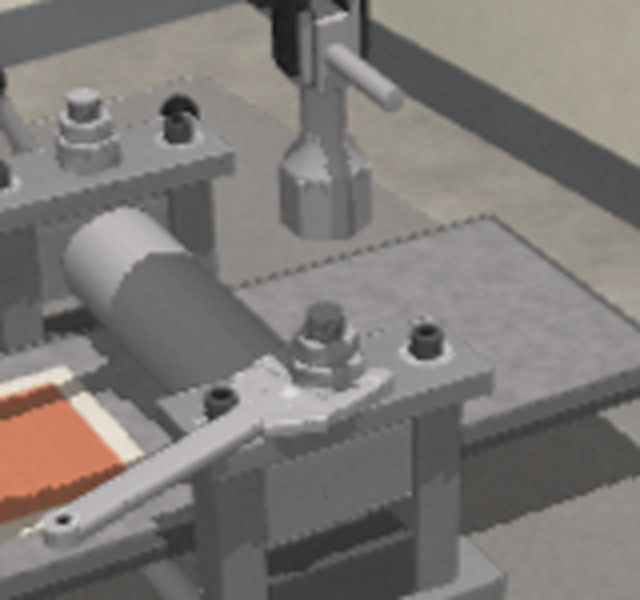

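```bash
python3 -c "
from h import *
goto([.5066,-.0364,.465],82.7)"
```

```text
shift cm [-7.58 -6.52  5.62] turn [ 0.001 -0.001  0.   ] deg 0.1 q6 0.14
```

```bash
python3 -m jog '[[[1,-2,-1.7,0,0,0,0],[1,-4.5,-4,0,0,0,0],[1,-7,-6,1,0,0,0],[1,-7.6,-6.5,3,0,0,0],[1,-7.6,-6.5,5,0,0,0],[1,-7.6,-6.5,5.6,0,0,0],[1,-7.6,-6.5,5.6,0,0,0],[1,-7.6,-6.5,5.6,0,0,0]]]' ; python3 st.py; python3 -c "
from h import *
snap('wrist','w18')"
```

```text
time: 29.28
tool_pos: [0.5073, -0.0363, 0.4658]
tcp_rot: [2.357, 2.076, 0.003]
wrist_force: [0.3, 0.2, -3.5]
width: 0.205
T [ 0.001 -0.003 -0.011] F [ 0.3  0.2 -3.5] yaw 82.74 xyz [ 0.5073 -0.0363  0.4658] 29.27
```

View pics/w18.png

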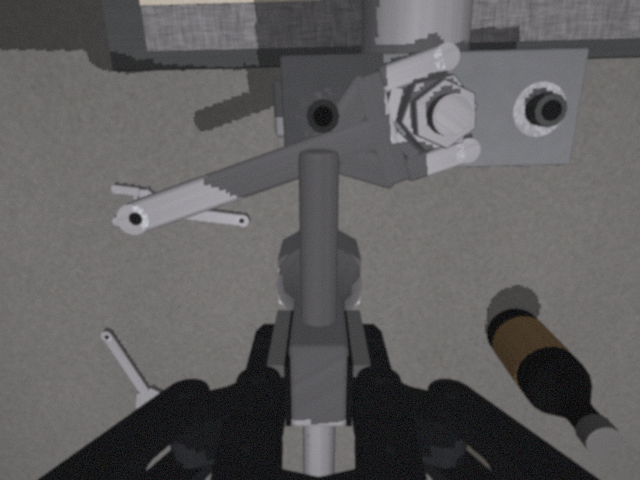

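```bash
python3 -c "
from h import *
im,_=load('w18'); cv2.imwrite('pics/c8.png',cv2.resize(im[65:165,380:490],None,fx=6,fy=6,interpolation=cv2.INTER_CUBIC))"
```

```text
(no output)
```

View pics/c8.png

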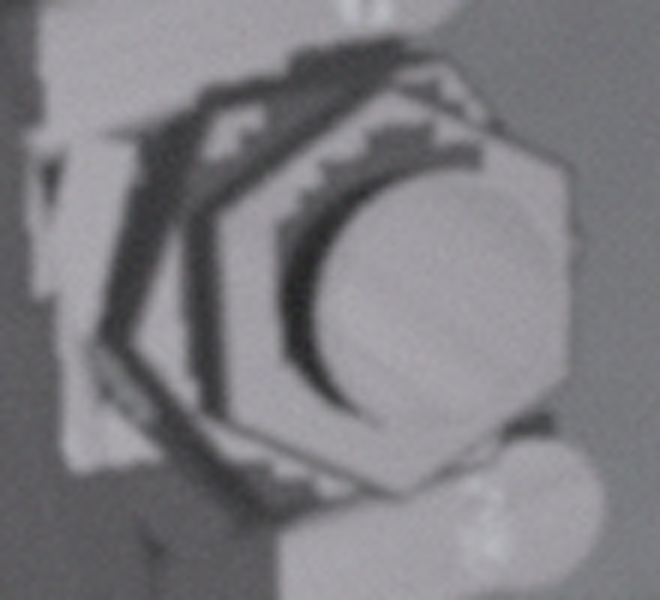

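```bash
python3 - <<'E'
from h import *
im,c=load("w18")
f=lambda x,y:(380+x/6-.4,65+y/6-.4)
ang=lambda d:np.degrees(np.arctan2(d[1],d[0]))
J=np.array([plane(c,*f(*q),.2104) for q in [(390,90),(568,165),(568,380),(400,492),(225,410),(218,210)]])
C=J.mean(0); print(C); print([(round(np.linalg.norm(j-C)*1000,1),round(ang(j-C)%60,1)) for j in J],[round(ang(J[i]-J[i-1])%60,1) for i in range(6)])
L=np.array([plane(c,*f(*q),.198) for q in [(445,62),(205,105),(130,345),(275,505)]])
print([(round(np.linalg.norm((j-C)[:2])*1000,1),round(ang(j-C)%60,1)) for j in L],[round(ang(L[i]-L[i-1])%60,1) for i in (1,2,3)])
B=plane(c,323,116,.193); print("bolt",B)
E
python3 sp.py w18 140 290 120 240 75
```

```text
[0.58046552 0.03078652 0.2104    ]
[(np.float64(16.1), np.float64(29.7)), (np.float64(16.8), np.float64(30.1)), (np.float64(17.0), np.float64(28.3)), (np.float64(16.5), np.float64(29.9)), (np.float64(16.6), np.float64(27.8)), (np.float64(16.8), np.float64(29.3))] [np.float64(27.6), np.float64(32.0), np.float64(29.6), np.float64(27.7), np.float64(29.0), np.float64(29.2)]
[(np.float64(19.7), np.float64(4.9)), (np.float64(21.0), np.float64(6.3)), (np.float64(20.3), np.float64(6.6)), (np.float64(19.7), np.float64(6.4))] [np.float64(2.4), np.float64(8.1), np.float64(7.9)]
bolt [0.51907983 0.03666424 0.193     ]
handle dir 172.75826 rms mm 4.752949 38
```

```bash
python3 -c "
from h import *
goto([.46,-.34,.36],82.7)
c=load('top0')[1]; print(proj(c,[.46,-.34,0]))"
```

```text
shift cm [-30.73  -0.87  10.57] turn [ 0.002 -0.001  0.001] deg 0.1 q6 0.01
[409.94732544 254.84174452]
```

```bash
python3 -m jog '[[[1,-1,0,-1.5,0,0,0],[1,-4,0,-3,0,0,0],[1,-8,-0.2,-3,0,0,0],[1,-13,-0.4,-3,0,0,0],[1,-18,-0.6,-3,0,0,0],[1,-23,-0.9,0,0,0,0],[1,-27,-0.9,4,0,0,0],[1,-29.5,-0.9,7,0,0,0],[1,-30.7,-0.9,9.5,0,0,0],[1,-30.7,-0.9,10.6,0,0,0],[1,-30.7,-0.9,10.6,0,0,0],[1,-30.7,-0.9,10.6,0,0,0]]]' ; python3 st.py; python3 -c "
from h import *
goto([.46,-.34,.253],82.7)"
```

```text
time: 30.82
tool_pos: [0.4596, -0.3397, 0.3606]
tcp_rot: [2.356, 2.075, 0.002]
wrist_force: [-0.3, -0.7, -3.0]
width: 0.197
T [0.007 0.006 0.001] F [-0.3 -0.7 -3. ] yaw 82.75 xyz [ 0.4596 -0.3397  0.3606] 30.82
shift cm [-0.02  0.02 10.76] turn [0.003 0.    0.001] deg 0.2 q6 -0.55
```

```bash
python3 -m jog '[[[1,0,0,2,0.001,0,0],[1,0,0,5,0.003,0,0],[1,0,0,7.5,0.003,0,0],[1,0,0,9.3,0.003,0,0],[1,0,0,10.3,0.003,0,0],[1,0,0,10.7,0.003,0,0],[1,0,0,10.7,0.003,0,0]]]'; python3 -m jog '[[[1,0,0,0.1,0,0,0],[1,0,0,0.2,0,0,0],[1,0,0,0.2,0,0,0]]]'; python3 -m jog '[[[1,0,0,0.1,0,0,0],[1,0,0,0.1,0,0,0]]]'; python3 st.py
```

```text
time: 31.7
tool_pos: [0.4593, -0.34, 0.2522]
tcp_rot: [-2.357, -2.075, 0.001]
wrist_force: [0.6, 0.3, -3.9]
width: 0.199
time: 32.08
tool_pos: [0.459, -0.3399, 0.25]
tcp_rot: [-2.357, -2.074, 0.001]
wrist_force: [-0.2, -0.6, -4.3]
width: 0.197
time: 32.33
tool_pos: [0.4591, -0.3399, 0.2494]
tcp_rot: [-2.357, -2.074, 0.001]
wrist_force: [-1.1, 1.3, 1.9]
width: 0.201
T [ 0.158  0.21  -0.012] F [-1.1  1.3  1.9] yaw 82.7 xyz [ 0.4591 -0.3399  0.2494] 32.33
```

```bash
python3 -m jog '[[[0.75,0,0,0,0,0,0],[0.6,0,0,0,0,0,0],[0.3,0,0,0,0,0,0],[0,0,0,0,0,0,0],[0,0,0,0,0,0,0],[0,0,0,-2,0,0,0],[0,0,0,-6,0,0,0],[0,0,0,-12,0,0,0],[0,0,0,-18,0,0,0],[0,0,0,-20,0,0,0],[0,0,0,-20,0,0,0]]]'; python3 -c "
from h import *
snap('side','s19'); snap('top','t19')
goto([.478,.0042,.4497],14)"
```

```text
time: 33.7
tool_pos: [0.4597, -0.3402, 0.4506]
tcp_rot: [2.357, 2.075, -0.001]
wrist_force: [-0.1, 0.1, -1.2]
width: 1.002
shift cm [34.35 -2.49 -0.21] turn [-6.000e-03  1.000e-03  1.199e+00] deg 68.7 q6 -0.55
```

View pics/s19.png

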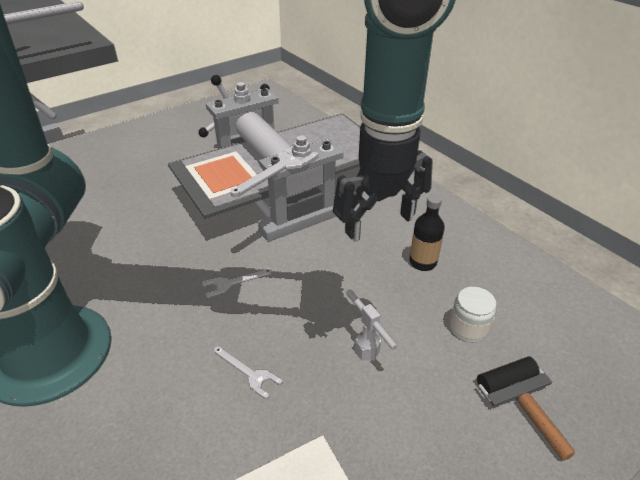

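The wrench stands upright at (368,335), and the tin and bottle look unmoved. I'll look at the nuts again from the earlier viewing pose to compare before and after.

```bash
python3 -m jog '[[[0,5,-0.4,-0.2,0,0,0.15],[0,10,-0.8,-0.2,0,0,0.3],[0,15,-1.2,-0.2,0,0,0.45],[0,20,-1.6,-0.2,0,0,0.6],[0,25,-2,-0.2,0,0,0.75],[0,30,-2.3,-0.2,0,0,0.9],[0,34.3,-2.5,-0.2,-0.006,0,1.05],[0,34.3,-2.5,-0.2,-0.006,0,1.2],[0,34.3,-2.5,-0.2,-0.006,0,1.2],[0,34.3,-2.5,-0.2,-0.006,0,1.2]]]'; python3 -c "
from h import *
im,c=snap('wrist','w20')
cv2.imwrite('pics/c9.png',cv2.resize(im[0:110,260:370,::-1],None,fx=5.4,fy=5.4,interpolation=cv2.INTER_CUBIC))"
```

```text
time: 35.05
tool_pos: [0.4779, 0.0031, 0.4494]
tcp_rot: [3.116, 0.384, -0.002]
wrist_force: [-0.7, 0.1, -0.0]
width: 1.002
```

View pics/c9.png

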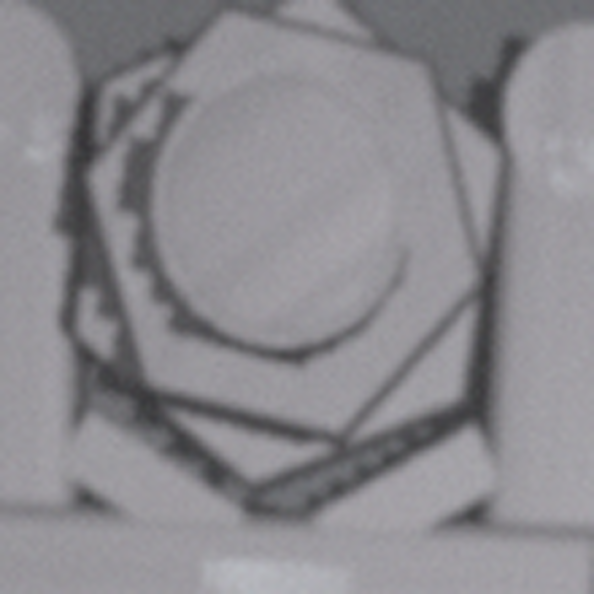

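View pics/w20.png

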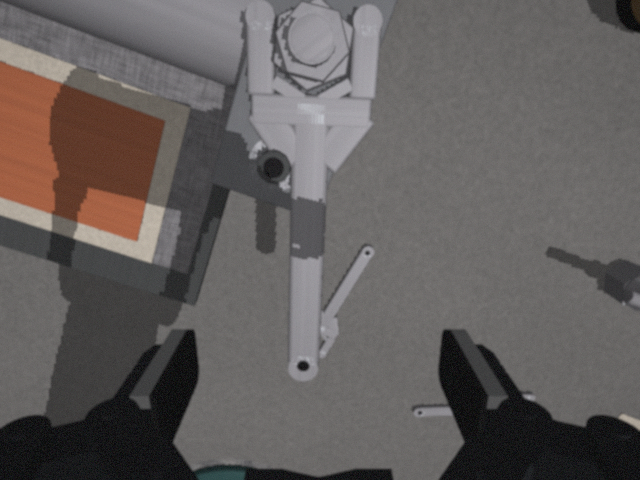

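```bash
python3 - <<'E'
from h import *
im,c=load("w20")
f=lambda x,y:(260+x/5.4-.4,y/5.4-.4)
ang=lambda d:np.degrees(np.arctan2(d[1],d[0]))
J=np.array([plane(c,*f(*q),.2104) for q in [(228,12),(425,60),(480,280),(343,440),(145,385),(90,175)]])
C=J.mean(0); print(C,[(round(np.linalg.norm(j-C)*1000,1),round(ang(j-C)%60,1)) for j in J],[round(ang(J[i]-J[i-1])%60,1) for i in range(6)],[round(ang(J[i]-J[i-3])%60,1) for i in range(3)])
L=np.array([plane(c,*f(*q),.198) for q in [(502,150),(470,405),(250,490),(68,325),(97,85)]])
print([(round(np.linalg.norm((j-C)[:2])*1000,1),round(ang(j-C)%60,1)) for j in L],[round(ang(L[i]-L[i-1])%60,1) for i in (1,2,3,4)])
E
```

```text
[0.58044894 0.03035611 0.2104    ] [(np.float64(16.4), np.float64(30.0)), (np.float64(16.7), np.float64(31.6)), (np.float64(16.6), np.float64(30.6)), (np.float64(17.0), np.float64(30.6)), (np.float64(16.8), np.float64(29.3)), (np.float64(16.4), np.float64(30.1))] [np.float64(29.9), np.float64(31.9), np.float64(30.6), np.float64(31.7), np.float64(29.5), np.float64(28.5)] [np.float64(30.3), np.float64(30.4), np.float64(30.3)]
[(np.float64(20.1), np.float64(6.0)), (np.float64(20.8), np.float64(5.5)), (np.float64(20.4), np.float64(4.5)), (np.float64(20.4), np.float64(2.4)), (np.float64(20.4), np.float64(6.4))] [np.float64(7.6), np.float64(4.0), np.float64(3.4), np.float64(4.6)]
```

```bash
python3 - <<'E'
from h import *
for f in ["w11","w12","w14","w15","w16","w17","w18"]:
    im,c=load(f); g=cv2.GaussianBlur(im,(3,3),0).mean(2); out=[]
    for v in range(165,305,5):
        d=np.diff(g[v]); L=297+np.argmax(np.abs(d[294:304]))-3; Rr=333+np.argmax(np.abs(d[330:344]))-3
        out.append((v,L,Rr))
    o=np.array(out,float); print(f,"L slope",np.polyfit(o[:,0],o[:,1],1).round(4),"R",np.polyfit(o[:,0],o[:,2],1).round(4))
E
```

```text
w11 L slope [1.000000e-03 2.998654e+02] R [-4.120000e-02  3.457126e+02]
w12 L slope [2.820000e-02 2.922906e+02] R [-3.740000e-02  3.450616e+02]
w14 L slope [1.940000e-02 2.942808e+02] R [-4.830000e-02  3.466297e+02]
w15 L slope [3.750000e-02 2.900328e+02] R [-2.120000e-02  3.407947e+02]
w16 L slope [4.000000e-02 2.892816e+02] R [-9.600000e-03  3.371913e+02]
w17 L slope [3.54000e-02 2.90445e+02] R [-5.330000e-02  3.504663e+02]
w18 L slope [2.000000e-02 2.940567e+02] R [-3.420000e-02  3.444179e+02]
```

Both nuts are visible. The jam nut turned about 47° and the lower nut about 7–8°, which is the spanner's slack. The picture and torque estimates give a nip of 16–19°. There is plenty of time, so I'll put the wrench back on and add about 4°.

```bash
python3 -c "
from h import *
goto([.4592,-.34,.33],82.7)"
```

```text
shift cm [-10.11  32.79  12.07] turn [ 1.000e-03  2.000e-03 -1.199e+00] deg 68.7 q6 1.28
```

```bash
python3 -m jog '[[[0,-1.5,5,0,0,0,-0.15],[0,-3,10,0,0,0,-0.3],[0,-5,16,0,0,0,-0.45],[0,-7,22,0,0,0,-0.6],[0,-9,28,2,0,0,-0.75],[0,-10.1,32.8,6,0,0,-0.9],[0,-10.1,32.8,10,0,0,-1.05],[0,-10.1,32.8,12.1,0,0,-1.2],[0,-10.1,32.8,12.1,0,0,-1.2],[0,-10.1,32.8,12.1,0,0,-1.2]]]'; python3 - <<'E'
from h import *
snap("wrist","w21"); goto([.4592,-.34,.2495],82.7)
im,c=load("w21"); p,R,s=Rt()
T=lambda u,v,z:((R.T@(plane(c,u,v,z)-p))[:2]*1000).round(1)
g=cv2.GaussianBlur(im,(3,3),0).mean(2)
for v in [150,180,200,330,360]:
    d=np.diff(g[v]); i=[k for k in range(295,345) if abs(d[k])>7 and abs(d[k])>=abs(d[k-1]) and abs(d[k])>abs(d[k+1])]
    print(v,[(k,int(d[k]),T(k+.5,v,.092).tolist()) for k in i])
E
```

```text
time: 36.35
tool_pos: [0.4596, -0.3401, 0.332]
tcp_rot: [2.357, 2.07, -0.0]
wrist_force: [0.5, -0.6, -0.0]
width: 1.002
shift cm [ 0.03 -0.11  8.31] turn [ 0.004  0.004 -0.002] deg 0.3 q6 -0.55
150 []
180 [(302, -11, [44.8, -8.9]), (327, 9, [44.8, 3.5])]
200 [(342, 13, [34.6, 11.1])]
330 [(307, 7, [-39.8, -7.1]), (309, 8, [-39.8, -6.0]), (323, -9, [-39.8, 1.8])]
360 [(307, 9, [-59.5, -7.3]), (323, -9, [-59.5, 1.9])]
```

View pics/w21.png

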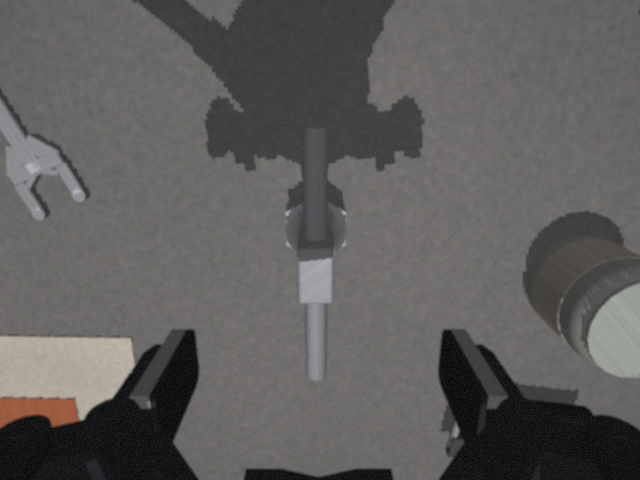

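```bash
python3 -m jog '[[[0,0.03,-0.15,2,0.003,0.003,0],[0,0.03,-0.15,4.5,0.003,0.003,0],[0,0.03,-0.15,6.5,0.003,0.003,0],[0,0.03,-0.15,8,0.003,0.003,0],[0,0.03,-0.15,8.3,0.003,0.003,0],[0,0.03,-0.15,8.3,0.003,0.003,0]]]'
python3 -m jog '[[[0.5,0,0,0,0,0,0],[0.7,0,0,0,0,0,0],[1,0,0,0,0,0,0],[1,0,0,0,0,0,0],[1,0,0,0,0,0,0],[1,0,0,0,0,0,0],[1,0,0,0,0,0,0]]]' 80
python3 -m jog '[[[1,0,0,-0.5,0,0,0],[1,0,0,-2,0,0,0],[1,0,0,-5,0,0,0],[1,0,0,-9,0,0,0],[1,0,0,-13,0,0,0],[1,0,0,-17,0,0,0],[1,0,0,-21,0,0,0],[1,0,0,-24,0,0,0],[1,0,0,-26.5,0,0,0],[1,0,0,-26.5,0,0,0]]]'
python3 st.py; python3 - <<'E'
from h import *
p,R,s=Rt(); im,c=snap("wrist","w22")
goto([.5808,.0305,.516],89.8)
E
```

```text
time: 37.15
tool_pos: [0.4584, -0.3395, 0.2481]
tcp_rot: [-2.358, -2.075, -0.0]
wrist_force: [0.1, -0.1, 0.5]
width: 0.998
time: 38.02
tool_pos: [0.4586, -0.3395, 0.2486]
tcp_rot: [2.358, 2.075, 0.001]
wrist_force: [2.1, 0.3, 4.4]
width: 0.202
time: 39.28
tool_pos: [0.4583, -0.3396, 0.5159]
tcp_rot: [2.356, 2.073, 0.001]
wrist_force: [-0.2, 0.3, -3.4]
width: 0.2
T [-0.001 -0.03  -0.018] F [-0.2  0.3 -3.4] yaw 82.7 xyz [ 0.4583 -0.3396  0.5159] 39.27
shift cm [38.25  7.46 -0.23] turn [ 0.     0.    -0.124] deg 7.1 q6 -0.55
```

View pics/w22.png

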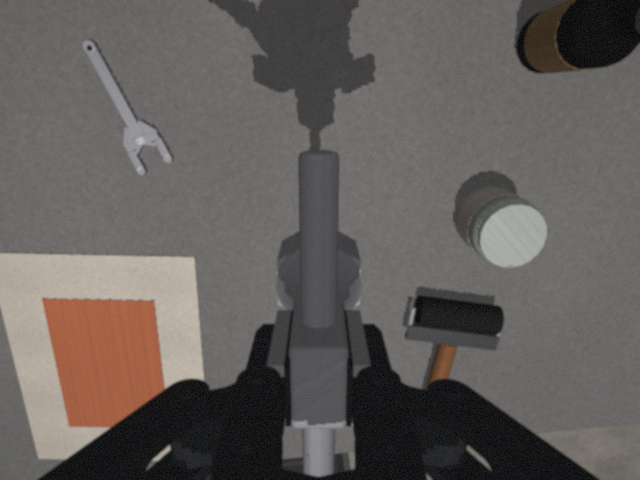

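```bash
python3 -m jog '[[[1,2,0.3,0,0,0,0],[1,6,1,0,0,0,0],[1,11,2,0,0,0,-0.03],[1,16.5,3,0,0,0,-0.06],[1,22,4.2,0,0,0,-0.09],[1,27.5,5.4,0,0,0,-0.12],[1,32.5,6.5,-0.2,0,0,-0.124],[1,36,7.2,-0.2,0,0,-0.124],[1,38,7.45,-0.2,0,0,-0.124],[1,38.3,7.45,-0.2,0,0,-0.124],[1,38.3,7.45,-0.2,0,0,-0.124],[1,38.3,7.45,-0.2,0,0,-0.124]]]'
python3 st.py; python3 -c "
from h import *
goto([.5806,.0307,.466],89.8)"
```

```text
time: 40.83
tool_pos: [0.5806, 0.0297, 0.5152]
tcp_rot: [-2.226, -2.215, 0.001]
wrist_force: [-0.9, -0.1, -3.4]
width: 0.199
T [-0.02   0.008 -0.044] F [-0.9 -0.1 -3.4] yaw 89.72 xyz [0.5806 0.0297 0.5152] 40.83
shift cm [0.09 0.   4.92] turn [-0.001 -0.    -0.001] deg 0.1 q6 0.01
```

```bash
python3 -m jog '[[[1,0.04,0,0.5,0,0,0],[1,0.04,0,1.5,0,0,0],[1,0.04,0,2.7,0,0,0],[1,0.04,0,3.7,0,0,0],[1,0.04,0,4.5,0,0,0],[1,0.04,0,4.9,0,0,0],[1,0.04,0,4.9,0,0,0],[1,0.04,0,4.9,0,0,0]]]' >/dev/null
python3 st.py; python3 -c "
from h import *
goto([.5806,.0306,.451],89.8)"
```

```text
T [ 0.007 -0.008 -0.006] F [ 1.  -0.5 -3.8] yaw 89.82 xyz [0.581  0.0314 0.4668] 41.83
shift cm [-0.08 -0.04  1.58] turn [ 0.    -0.001  0.   ] deg 0.1 q6 0.01
```

```bash
python3 -m jog '[[[1,-0.07,-0.04,0.2,0,0,0],[1,-0.07,-0.04,0.5,0,0,0],[1,-0.07,-0.04,0.7,0,0,0],[1,-0.07,-0.04,0.9,0,0,0],[1,-0.07,-0.04,1.1,0,0,0],[1,-0.07,-0.04,1.1,0,0,0]]]' >/dev/null
python3 st.py;  python3 -m jog '[[[1,0,0,0.15,0,0,0],[1,0,0,0.3,0,0,0],[1,0,0,0.45,0,0,0],[1,0,0,0.45,0,0,0]]]' >/dev/null
python3 st.py
```

```text
T [ 0.006 -0.047 -0.023] F [ 0.1 -0.6 -4.3] yaw 89.81 xyz [0.5805 0.0307 0.455 ] 42.58
T [-0.004 -0.064  0.035] F [-0.  -0.8 -4.2] yaw 89.81 xyz [0.5805 0.0307 0.4505] 43.08
```

```bash
python3 -m jog '[[[1,0,0,0,0,0,0.04],[1,0,0,0,0,0,0.08],[1,0,0,0,0,0,0.12]]]' >/dev/null
python3 st.py;  python3 -m jog '[[[1,0,0,0,0,0,0.03],[1,0,0,0,0,0,0.06]]]' >/dev/null
python3 st.py;  python3 -m jog '[[[1,0,0,0,0,0,0.025],[1,0,0,0,0,0,0.05]]]' >/dev/null
python3 st.py
```

```text
T [ 0.243 -0.313  0.056] F [ 1.1  1.4 -4. ] yaw 82.87 xyz [0.5808 0.0308 0.451 ] 43.45
T [ 0.299 -0.529  0.087] F [ 1.8  0.9 -3.4] yaw 79.42 xyz [0.5807 0.0308 0.451 ] 43.7
T [ 0.401 -0.735  0.412] F [ 1.9  1.8 -2.9] yaw 76.59 xyz [0.5807 0.0308 0.451 ] 43.95
```

```bash
python3 -m jog '[[[1,0,0,0,0,0,0.01],[1,0,0,0,0,0,0.02]]]' >/dev/null
python3 st.py
```

```text
T [ 0.493 -0.811  0.554] F [ 3.6  1.2 -3.3] yaw 75.48 xyz [0.5807 0.0308 0.4509] 44.2
```

The torque now reads 0.55 Nm against 0.53 expected at 20°, so I stop here, unload, and put the wrench down.

```bash
python3 -m jog '[[[1,0,0,0,0,0,-0.03],[1,0,0,0,0,0,-0.07],[1,0,0,0,0,0,-0.11],[1,0,0,0,0,0,-0.14],[1,0,0,0,0,0,-0.14]]]' >/dev/null; python3 st.py
python3 -m jog '[[[1,0,0,-0.3,0,0,0],[1,0,0,-0.8,0,0,0],[1,0,0,-1.4,0,0,0],[1,0,0,-2,0,0,0],[1,0,0,-3,0,0,0],[1,0,0,-4.2,0,0,0],[1,0,0,-5.5,0,0,0],[1,0,0,-7,0,0,0],[1,0,0,-7,0,0,0]]]' >/dev/null; python3 st.py; python3 -c "
from h import *
goto([.46,-.34,.36],83.5)"
```

```text
T [ 0.532 -0.951  0.053] F [ 4.3  2.  -2.1] yaw 83.51 xyz [0.5806 0.0307 0.4509] 44.83
T [ 0.072  0.    -0.017] F [-0.1  0.4 -4.2] yaw 83.51 xyz [0.5808 0.0306 0.5233] 45.95
shift cm [-38.21  -7.87  16.25] turn [ 0.003 -0.001  0.   ] deg 0.2 q6 0.12
```

```bash
python3 -m jog '[[[1,-2,-0.4,0,0,0,0],[1,-6,-1.2,0,0,0,0],[1,-11,-2.2,0,0,0,0],[1,-16,-3.3,0,0,0,0],[1,-21,-4.3,0,0,0,0],[1,-26,-5.3,3,0,0,0],[1,-31,-6.4,7,0,0,0],[1,-35,-7.2,11,0,0,0],[1,-37.5,-7.8,14,0,0,0],[1,-38.2,-7.9,16,0,0,0],[1,-38.2,-7.9,16.2,0.003,0,0],[1,-38.2,-7.9,16.2,0.003,0,0]]]' >/dev/null; python3 st.py; python3 -c "
from h import *
goto([.46,-.34,.2515],83.5)"
```

```text
T [-0.016 -0.014 -0.032] F [-1.2 -0.  -3.6] yaw 83.55 xyz [ 0.4592 -0.3395  0.3594] 47.45
shift cm [-0.05  0.11 10.79] turn [-0.003 -0.     0.001] deg 0.2 q6 -0.57
```

```bash
python3 -m jog '[[[1,0,0,2,0,0,0],[1,0,0,5,0,0,0],[1,0,0,7.5,0,0,0],[1,0,0,9.3,0,0,0],[1,0,0,10.3,0,0,0],[1,0,0,10.7,0,0,0],[1,0,0,10.7,0,0,0]]]' >/dev/null; python3 st.py; python3 -m jog '[[[1,0,0,0.1,0,0,0],[1,0,0,0.2,0,0,0],[1,0,0,0.2,0,0,0]]]' >/dev/null; python3 st.py
```

```text
T [-0.039 -0.008 -0.006] F [ 0.4  0.5 -4. ] yaw 83.51 xyz [ 0.4586 -0.34    0.2519] 48.33
T [0.007 0.023 0.003] F [ 0.4  0.1 -3.1] yaw 83.51 xyz [ 0.4583 -0.3398  0.2498] 48.7
```

```bash
python3 -m jog '[[[1,0,0,0.1,0,0,0],[1,0,0,0.12,0,0,0]]]' >/dev/null; python3 st.py
```

```text
T [ 0.143  0.131 -0.007] F [-1.2  1.2 -0.2] yaw 83.51 xyz [ 0.4584 -0.3399  0.2487] 48.95
```

Contact with the bench: the weight is now resting on it. Next I release and retreat to look.

```bash
python3 -m jog '[[[0.75,0,0,0,0,0,0],[0.6,0,0,0,0,0,0],[0.3,0,0,0,0,0,0],[0,0,0,0,0,0,0],[0,0,0,0,0,0,0],[0,0,0,-2,0,0,0],[0,0,0,-6,0,0,0],[0,0,0,-12,0,0,0],[0,0,0,-18,0,0,0],[0,0,0,-20,0,0,0],[0,0,0,-20,0,0,0]]]' >/dev/null; python3 st.py; python3 -c "
from h import *
goto([.478,.0042,.4497],14)"
python3 -m jog '[[[0,5,-0.4,-0.2,0,0,0.15],[0,10,-0.8,-0.2,0,0,0.3],[0,15,-1.2,-0.2,0,0,0.45],[0,20,-1.6,-0.2,0,0,0.6],[0,25,-2,-0.2,0,0,0.75],[0,30,-2,-0.2,0,0,0.9],[0,34.3,-2,-0.2,0,0,1.05],[0,34.3,-2,-0.2,0,0,1.2],[0,34.3,-2,-0.2,0,0,1.21],[0,34.3,-2,-0.2,0,0,1.21]]]' >/dev/null; python3 -c "
from h import *
im,c=snap('wrist','w23'); snap('side','s23'); snap('top','t23')
cv2.imwrite('pics/c10.png',cv2.resize(im[0:110,260:370,::-1],None,fx=5.4,fy=5.4,interpolation=cv2.INTER_CUBIC))"; python3 st.py
```

```text
T [ 0.04   0.017 -0.024] F [ 0.5  0.6 -0.4] yaw 83.51 xyz [ 0.4593 -0.3402  0.4501] 50.33
shift cm [34.43 -2.04 -0.  ] turn [0.    0.002 1.213] deg 69.5 q6 -0.57
T [-0.039  0.01   0.038] F [-0.4 -0.   0.1] yaw 14.18 xyz [0.4779 0.0025 0.45  ] 51.73
```

View pics/c10.png

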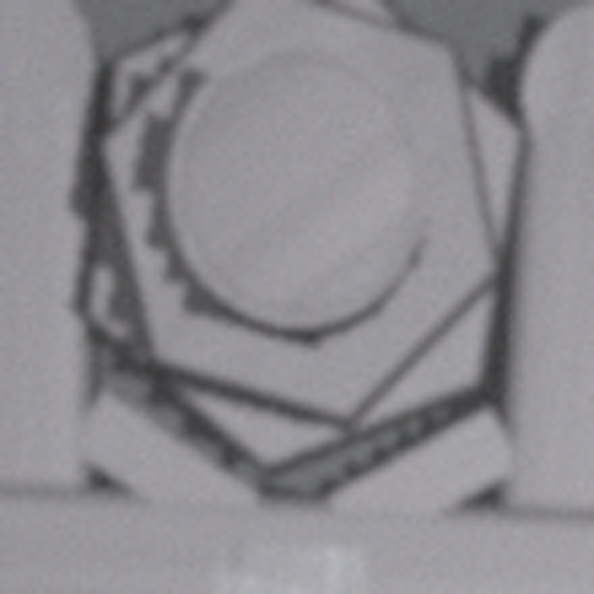

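View pics/s23.png

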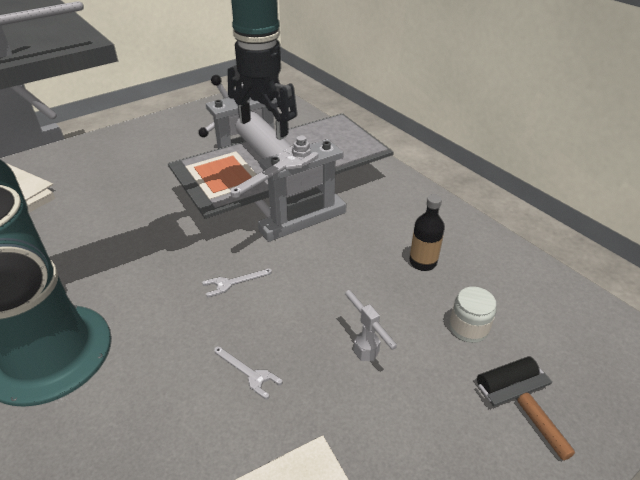

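View pics/t23.png

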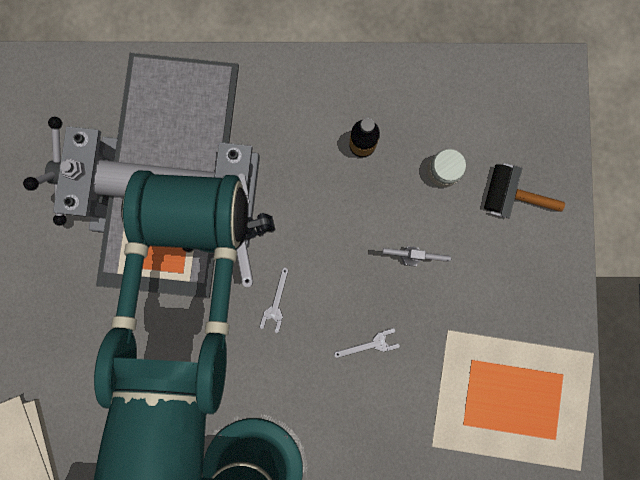

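The nuts look as before, with the jam nut slightly further round. The spanner still lies on the lower nut, the wrench stands at (368,335), and the tin and bottle are at the same pixels as at the start. I'm handing in.

```bash
python3 -c "
from h import *
print(bot.finish_job())"
```

```text
the job is handed in; nothing more can be done
None
```

The jam nut is tightened against the lower nut by about 20°, and the job was handed in at about 52 s. I laid the spanner on the lower nut beside the front cap bolt and tightened the jam nut with the socket wrench. The wrench was held up, not leaned on. I stood it upright on clear bench, not in its old spot near the tin.

- **Tightening:** My estimates of the nip disagreed, from about 15° to 22°. I put the wrench back on for a last push of about 1°, and the torque then read 0.55 Nm while turning (0.53 Nm expected at 20°). My best figure is 20° give or take 3°; I couldn't read the nip directly.
- **Lower nut:** It turned about 7–8°, which is the spanner's slack. The handle came up against the bolt under load.
- **Final pictures:** The spanner is still on the nut, the wrench stands upright, the tin and bottle have not moved, and the open gripper touches nothing.

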